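Unstack the switchgear pole parts onto the inspection tiles

TASK

The parts of a dismantled switchgear pole have come in two piles on plywood pallets, one of three and one of two. Take both piles apart and stand each part on the white tile whose dark mark has its shape and size, in the middle of the mark and lined up with it. Keep every part upright and set it down rather than dropping it.

Things in the scene. Friction and masses are not known exactly. Their poses are not given: they have to be found in the camera images.
- plate: Bare aluminium terminal plate, a flat rectangle 100 mm (own x) by 60 mm (own y), 24 mm thick, with four dark bolt holes near its ends; about 0.4 kg. Starts as the bottom of the pile of three, on a 15 mm thick fixed plywood pallet (130 x 100 mm). Origin: centre of its underside; z up.
- large_insulator: Large white porcelain insulator, upright round post 52 mm in diameter, 40 mm tall, shallow grooves around it, steel insert in its top; about 0.2 kg. Starts in the middle of the pile of three, on the plate. Origin: centre of its underside; z up along its axis.
- square_contact: Brass contact block, a 30 x 30 mm square, 30 mm tall, faces along its own x and y; about 0.22 kg. Starts on top of the large insulator. Origin: centre of its underside; z up.
- hex_support: Grey resin hexagonal support, 58 mm across flats (67 mm across corners), 34 mm tall; one pair of flats faces own +y and -y, corners lie on own x; a steel disc shows flush in its top; about 0.18 kg. Starts as the bottom of the pile of two, on another 15 mm thick fixed plywood pallet. Origin: centre of its underside; z up.
- small_insulator: Small white porcelain insulator, upright round post 34 mm in diameter, 40 mm tall, shallow grooves, steel insert in its top; about 0.09 kg. Starts on top of the hexagonal support. Origin: centre of its underside; z up along its axis.
- tile_plate: Fixed white rectangular tile, 130 x 90 mm, 8 mm thick, with a flat dark mark in its middle: a rectangle 110 mm (own x) by 70 mm (own y). Nothing stands up from it (the mark is level with the tile). Origin: centre of the tile's underside, on the bench; z up, so the set-down face is 8 mm above the origin.
- tile_large_round: Fixed white square tile, 90 x 90 mm, 8 mm thick, with a flat dark mark in its middle: a disc 62 mm in diameter (the larger of the two round marks). Nothing stands up from it (the mark is level with the tile). Origin: centre of the tile's underside, on the bench; z up, so the set-down face is 8 mm above the origin.
- tile_square: Fixed white square tile, 90 x 90 mm, 8 mm thick, with a flat dark mark in its middle: a square 40 x 40 mm, sides along own x and y. Nothing stands up from it (the mark is level with the tile). Origin: centre of the tile's underside, on the bench; z up, so the set-down face is 8 mm above the origin.
- tile_hex: Fixed white square tile, 95 x 95 mm, 8 mm thick, with a flat dark mark in its middle: a hexagon 68 mm across flats; one pair of flats faces own +y and -y, corners on own x. Nothing stands up from it (the mark is level with the tile). Origin: centre of the tile's underside, on the bench; z up, so the set-down face is 8 mm above the origin.
- tile_small_round: Fixed white square tile, 90 x 90 mm, 8 mm thick, with a flat dark mark in its middle: a disc 44 mm in diameter (the smaller of the two round marks). Nothing stands up from it (the mark is level with the tile). Origin: centre of the tile's underside, on the bench; z up, so the set-down face is 8 mm above the origin.

How it is judged:
By the outcome, as a careful person would: the job done as asked, in the order asked, and still so for the second after the job is handed in, with the robot touching nothing.
It also fails if it takes over 131 s, if anything falls off the work surface, if the arm or the gripper's body presses on something with over 40 N, if the wrist force passes 120 N, or if a joint passes its speed limit or range.

ROBOT

A 7-joint arm with a two-finger parallel gripper is mounted at the origin on the work surface. World frame = base frame: x ahead of the robot, y to its left, z up, the work surface at z = 0. Lengths are in m, angles in rad, forces in N, time in s.
With the tool pointing down it reaches from about 0.425 to 0.95 m from the base axis. Payload 4.7 kg.
Tool frame: the origin (TCP) lies midway between the tips of the shut fingers; the grasp point (between the pads) lies 19 mm behind it; x points along the fingers, y is the direction in which the jaws open and shut, and the axes are right-handed (so a half turn about x gives the same grasp; the last joint's range is limited). The gripper opens to 85 mm and grips with 20 to 120 N. Pads are 22 mm wide; open, the fingers measure 114 mm over their backs; the gripper's body (76 mm by 85 mm) begins 54 mm behind the grasp point. The pads swing forward as they close: fully open they stand 13 mm farther back than shut.
Start: joints at [-1.281, 0.469, -0.049, 1.532, 0.024, 1.141, -0.082], TCP at [0.212, 0.641, 0.231] pointing down, gripper open.
Joint ranges: [-2.59, 2.59], [-0.33, 1.99], [-1.39, 1.29], [0.1, 2.45], [-1.04, 4.18], [0.21, 1.99], [-2.66, 2.66]. Speed limits (rad/s): [2.57, 2.57, 3.14, 3.14, 3.14, 3.14, 3.14].

INTERFACE

Orientations are given as a 3x3 rotation matrix whose columns are the frame's x, y, z axes.
In Python, from workcell import manip, imaging gives the robot as it stands.
- The arm moves only by the tool servo_tool, never from a script. Its argument "targets" is a list of rows, each a list of 5 numbers: the shift along the tool's x, y, z in cm, then the turn about the tool's x in degrees, then the finger opening in cm, from 0 to 8.54. In form: [[tx, ty, tz, spin, fingers], ...]. A call has 1 to 8 rows; each row is the pose to reach, as a shift and turn from the pose commanded when the call began, along the tool's axes at that moment; what a row does not reach only later rows make up. A row lasts 1/10 s, in which the tool goes at most 50 mm and 8.59 degrees, less where a joint would pass 70% of its speed; a pose out of reach is approached as far as the arm can. A call with a gripper value outside its range is refused whole. The fingers move at their own pace and stop on an object; the grip force is fixed at half the most. Time passes only in rows, so rows that repeat a pose let the fingers close. It gives the time, the measured TCP pose, the force and the opening at its end, in the units of the state.
- manip.observe(): the state, without advancing time (a new reading comes with each control period).
- imaging.get_image(name): name is "side" or "top" or "wrist"; returns a dict with "frame" (480x640x3 uint8, red, green, blue), "depth" (480x640 float32, m along the optical axis (not along the pixel's ray), 0 where there is no reading), "K" (3x3 intrinsics, pixels), "rvec" (rotation vector, rad) and "tvec" (3), from world to camera coordinates, as OpenCV has them. Camera axes: x right, y down, z forward; pixel columns grow to the right and rows downward; lengths in m; the calibration is good to about 2 mm. A picture is of the moment at which its call begins.
- manip.sign_off(): hands the job in, once; it reports no verdict.
Trained networks look in a picture, given as the dict that the camera call returned (one of the last four; its "shot" number tells which), for a name from the list of things; names that differ only in an ending like _2 or _b are one class to them, and where a whole thing is asked for, a point or a joint stands for the part that bears it (a point fixed in the world has none). Each returns a list of dicts, best first, with "conf" (0 to 1); they miss things now and then, are a little off and sometimes report something else, mostly with a low value. They report only what shows in the picture. A call takes as long as a camera call.
- imaging.outline_of(picture, label): "mask" (480x640 bool, what is visible of it) and "location" ([row, column] in pixels, amid what is visible of it).
The state is a dict: "time_s": time; "joint_pos": joint angles; "qd": joint speeds; "joint_efforts": joint torques, N m; "eef_pos": TCP position; "tcp_rot": TCP orientation; "ft_force": force on the tool from outside, world axes, zero at the start; "wrist_torque": the same for the moment, N m; "gripper_width": finger opening in m.
Only numpy, scipy, OpenCV 4.12 (cv2) and the standard library are available. Lean on these libraries where they do the work, as an engineer would, in place of code of your own. Each camera call takes 0.05 s, during which the arm holds its last target.

## Working session

There is one attempt and no reset: what is moved stays moved. The work goes in short steps, Python scripts to look and compute and a tool call to move; the robot and the scene stay as the last step left them, time stands still between calls to the robot, and variables do not carry over. Pictures are saved under pics/ and viewed, and the job is handed in when it is done.

Besides the shell and the picture viewer there is one more tool, called after "Emit:" as name(argument=value, ...), one argument or row to a line, values as JSON. servo_tool: Moves the arm, as the interface text tells. Its arguments: {"type":"object","properties":{"targets":{"type":"array","items":{"type":"array","items":{"type":"number"}}}},"required":["targets"]}

```bash
mkdir -p pics; ls
cat > h.py <<'E'
import numpy as np, cv2
from workcell import manip, imaging
def save(n,name):
    p=imaging.get_image(n); cv2.imwrite('pics/'+name+'.png',p['frame'][:,:,::-1]); return p
def world(p,uv,d):
    R=cv2.Rodrigues(np.array(p['rvec'],float))[0]; K=np.array(p['K']); uv=np.atleast_2d(uv)
    c=np.c_[(uv[:,0]-K[0,2])/K[0,0],(uv[:,1]-K[1,2])/K[1,1],np.ones(len(uv))]*np.asarray(d).reshape(-1,1)
    return (c-np.array(p['tvec']).ravel())@R
def onplane(p,uv,z):
    a=world(p,uv,np.ones(len(np.atleast_2d(uv)))); 
    R=cv2.Rodrigues(np.array(p['rvec'],float))[0]; C=-R.T@np.array(p['tvec']).ravel()
    t=(z-C[2])/(a[:,2]-C[2]); return C+(a-C)*t[:,None]
def st():
    s=manip.observe(); print('t',round(s['time_s'],2),'tcp',np.round(s['eef_pos'],4),'\n',np.round(s['tcp_rot'],4),'q',np.round(s['joint_pos'],3),'f',np.round(s['ft_force'],2),'w',round(s['gripper_width'],4)); return s
E
python3 - <<'E'
from h import *
st()
for n in ['top','side','wrist']:
    p=save(n,n+'0'); print(n,np.round(p['K'],1).tolist(),np.round(p['rvec'],3),np.round(p['tvec'],3))
E
```

```text
pics
t 0.0 tcp [0.2114 0.6404 0.2302] 
 [[-5.000e-04  3.134e-01  9.496e-01]
 [-2.000e-03  9.496e-01 -3.134e-01]
 [-1.000e+00 -2.000e-03  1.000e-04]] q [-1.281  0.469 -0.049  1.534  0.024  1.141 -0.082] f [ 0.6   0.81 -0.24] w 0.0855
top [[607.1, 0.0, 322.3], [0.0, 607.1, 240.3], [0.0, 0.0, 1.0]] [ 2.205 -2.139  0.1  ] [-0.028  0.526  1.186]
side [[609.0, 0.0, 317.6], [0.0, 609.0, 231.1], [0.0, 0.0, 1.0]] [ 2.432 -0.225  0.078] [-0.511  0.122  1.207]
wrist [[426.0, 0.0, 319.3], [0.0, 426.0, 239.9], [0.0, 0.0, 1.0]] [-2.328 -1.682 -0.266] [-0.674 -0.04   0.38 ]
```

View pics/top0.png

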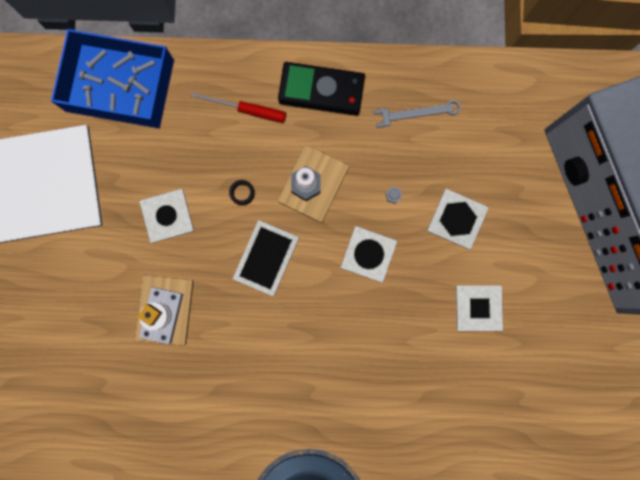

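View pics/side0.png

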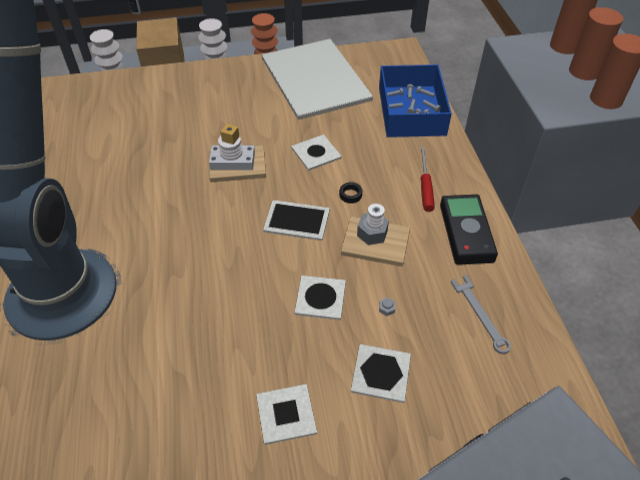

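View pics/wrist0.png

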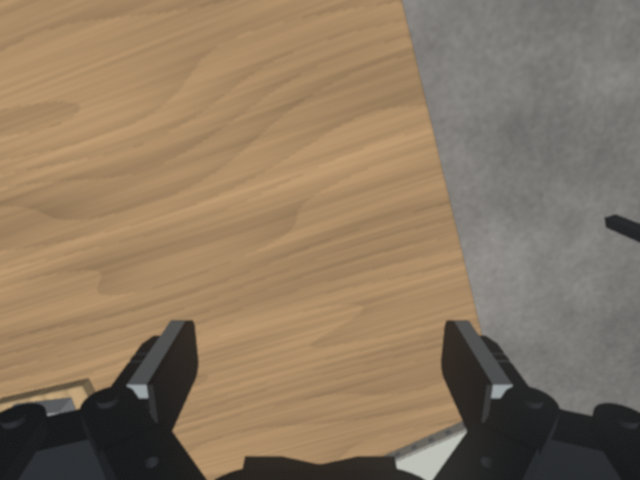

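```bash
cat > m.py <<'E'
from h import *
names=dict(plate=.039,large_insulator=.079,square_contact=.109,hex_support=.049,small_insulator=.089)
tiles=['tile_plate','tile_large_round','tile_square','tile_hex','tile_small_round']
for cam in ['top','side']:
    p=imaging.get_image(cam); g=p['frame'].astype(int).sum(2)/3
    np.savez('pics/%s.npz'%cam,frame=p['frame'],depth=p['depth'],K=p['K'],rvec=p['rvec'],tvec=p['tvec'])
    for t in tiles:
        o=imaging.outline_of(p,t)
        print(cam,t,[(round(x['conf'],2),np.round(x['location']).tolist(),int(x['mask'].sum())) for x in o[:3]])
        if not o: continue
        m=o[0]['mask'].astype(np.uint8)
        c=max(cv2.findContours(m,0,2)[0],key=cv2.contourArea); hull=cv2.convexHull(c); f=np.zeros_like(m); cv2.fillPoly(f,[hull],1)
        f=cv2.erode(f,np.ones((5,5)))
        # whole-tile from mask
        W=onplane(p,c[:,0].astype(float),.008)[:,:2]; r=cv2.minAreaRect((W*1000).astype(np.float32))
        print('   tile rect',np.round(r[0],1),np.round(r[1],1),round(r[2],1))
        # supersample dark contour
        big=cv2.resize(g.astype(np.float32),None,fx=8,fy=8,interpolation=cv2.INTER_CUBIC); fb=cv2.resize(f,None,fx=8,fy=8,interpolation=0)
        d=((big<110)&(fb>0)).astype(np.uint8); c=max(cv2.findContours(d,0,1)[0],key=cv2.contourArea)
        uv=(c[:,0]+.5)/8-.5; W=(onplane(p,uv,.008)[:,:2]*1000).astype(np.float32)
        r=cv2.minAreaRect(W); M=cv2.moments(W.reshape(-1,1,2)); 
        print('   mark cen',round(M['m10']/M['m00'],1),round(M['m01']/M['m00'],1),'A',round(M['m00']),'rect',np.round(r[0],1),np.round(r[1],1),round(r[2],1))
    for t,z in names.items():
        o=imaging.outline_of(p,t)
        print(cam,t,[(round(x['conf'],2),np.round(x['location']).tolist(),int(x['mask'].sum())) for x in o[:3]])
        if o:
            m=o[0]['mask']; np.save('pics/%s_%s.npy'%(cam,t),m)
            v,u=np.nonzero(m&(p['depth']>0)); P=world(p,np.c_[u,v].astype(float),p['depth'][v,u])
            print('   med',np.round(np.median(P,0),3),'z pct',np.round(np.percentile(P[:,2],[5,50,95]),3))
            q=np.abs(P[:,2]-z)<.006; print('   top',q.sum(),np.round(P[q].mean(0),4) if q.any() else '', 'rect',cv2.minAreaRect((P[q][:,:2]*1000).astype(np.float32)) if q.sum()>4 else '')
E
python3 m.py
```

```text
top tile_plate [(0.82, [260.0, 270.0], 2881)]
   tile rect [488.9 101.1] [ 91.1 131.6] 68.8
   mark cen 489.5 101.6 A 7423 rect [489.4 101.6] [ 69.5 109.3] 68.9
top tile_large_round [(0.9, [255.0, 370.0], 1927)]
   tile rect [ 502.8 -106.7] [90.2 89.8] 72.6
   mark cen 503.4 -106.5 A 2823 rect [ 503.5 -106.5] [59.9 60.2] 36.3
top tile_square [(0.92, [307.0, 480.0], 2059), (0.71, [223.0, 457.0], 2248)]
   tile rect [ 400.6 -329.9] [89.5 91.8] 1.8
   mark cen 401.7 -330.6 A 1481 rect [ 401.7 -330.7] [39. 39.] 1.8
top tile_hex [(0.93, [220.0, 457.0], 2078)]
   tile rect [ 580.  -284.8] [94.7 95.2] 67.9
   mark cen 580.7 -285.6 A 3821 rect [ 580.8 -285.6] [75.  67.2] 37.7
top tile_small_round [(0.95, [217.0, 163.0], 1964)]
   tile rect [569.4 305.4] [92.7 91.1] 18.6
   mark cen 569.4 307.0 A 1388 rect [569.2 306.9] [42.3 41.6] 3.1
top plate [(0.92, [310.0, 172.0], 1097), (0.19, [187.0, 306.0], 559)]
   med [0.374 0.288 0.039] z pct [0.022 0.039 0.043]
   top 958 [0.3694 0.2942 0.0392] rect ((368.4689636230469, 298.80084228515625), (61.380699157714844, 99.78687286376953), 79.5285873413086
[... 2298 characters left out ...]
[133.0, 229.0], 282)]
   med [0.374 0.297 0.101] z pct [0.081 0.101 0.109]
   top 124 [0.3746 0.3017 0.1068] rect ((374.8180236816406, 302.4411315917969), (32.615936279296875, 31.42745590209961), 57.42752456665039)
side hex_support [(0.94, [231.0, 370.0], 635)]
   med [0.629 0.007 0.043] z pct [0.014 0.043 0.05 ]
   top 309 [0.6351 0.0156 0.0474] rect ((636.6696166992188, 17.404159545898438), (55.09688186645508, 58.55351638793945), 59.86880874633789)
side small_insulator [(0.78, [215.0, 374.0], 360)]
   med [0.641 0.016 0.083] z pct [0.05  0.083 0.09 ]
   top 175 [0.6437 0.0225 0.0873] rect ((643.7302856445312, 24.499130249023438), (36.807518005371094, 30.464242935180664), 76.14810943603516)
```

```bash
cat >> h.py <<'E'
def yaw(R): return np.degrees(np.arctan2(R[1,1],R[0,1]))
def plan(x,y,z,yw):
    s=manip.observe(); R=np.array(s['tcp_rot']); p=np.array(s['eef_pos'])
    d=R.T@(np.array([x,y,z])-p)*100
    sp=-(yw-yaw(R)); sp=(sp+180)%360-180
    print('t %.2f'%s['time_s'],'tcp',np.round(p*1000,1),'yaw %.1f'%yaw(R),'w %.1f'%(s['gripper_width']*1000),'-> t',np.round(d,2),'spin %.1f'%sp,'(rel yaw target %.0f)'%(yw-np.degrees(np.arctan2(y,x))), 'q7 %.2f'%s['joint_pos'][6],'f',np.round(s['ft_force'],1))
E
python3 - <<'E'
from h import *
plan(.373,.3025,.25,55)
p=imaging.get_image('wrist'); s=manip.observe()
R=cv2.Rodrigues(np.array(p['rvec']))[0]; C=-R.T@np.array(p['tvec']); print('cam in tool',np.array(s['tcp_rot']).T@(C-s['eef_pos']),'\ncam axes in tool\n',np.round(np.array(s['tcp_rot']).T@R.T,3))
E
```

```text
t 1.25 tcp [211.5 641.  231.3] yaw 71.7 w 85.4 -> t [ -1.87 -27.09  25.94] spin 16.7 (rel yaw target 16) q7 -0.08 f [-0.9 -0.2  0.2]
cam in tool [-0.14218616  0.00050883 -0.08018161] 
cam axes in tool
 [[ 0.    -0.311  0.95 ]
 [ 1.    -0.001 -0.   ]
 [ 0.001  0.95   0.311]]
```

Emit:
servo_tool(
  targets=[
    [-1.87, -27.1, 25.9, 16.7, 8.5],
    [-1.87, -27.1, 25.9, 16.7, 8.5],
    [-1.87, -27.1, 25.9, 16.7, 8.5],
    [-1.87, -27.1, 25.9, 16.7, 8.5],
    [-1.87, -27.1, 25.9, 16.7, 8.5],
    [-1.87, -27.1, 25.9, 16.7, 8.5],
    [-1.87, -27.1, 25.9, 16.7, 8.5],
    [-1.87, -27.1, 25.9, 16.7, 8.5],
  ],
)

```text
time_s: 2.1
eef_pos: [0.3745, 0.2981, 0.2506]
tcp_rot: [[0.001, 0.578, 0.816], [-0.0, 0.816, -0.578], [-1.0, 0.0, 0.001]]
ft_force: [-0.0, 1.1, -0.4]
gripper_width: 0.085
```

Emit:
servo_tool(
  targets=[
    [0, 0, 0, 0, 8.5],
    [0, 0, 0, 0, 8.5],
  ],
)

```text
time_s: 2.3
eef_pos: [0.3726, 0.3027, 0.2504]
tcp_rot: [[0.0, 0.574, 0.819], [0.001, 0.819, -0.574], [-1.0, 0.001, -0.0]]
ft_force: [0.5, 0.8, -0.2]
gripper_width: 0.0849
```

Run:
```python
from h import *
plan(.373,.3025,.25,55)
p=save('wrist','w1')
for t,z in dict(square_contact=.109,large_insulator=.079,plate=.039).items():
    o=imaging.outline_of(p,t)
    print(t,[(round(x['conf'],2),np.round(x['location']).tolist(),int(x['mask'].sum())) for x in o[:3]])
    if o:
        m=o[0]['mask']; v,u=np.nonzero(m&(p['depth']>0)); P=world(p,np.c_[u,v].astype(float),p['depth'][v,u])
        q=np.abs(P[:,2]-z)<.006; print('   top',q.sum(),np.round(P[q].mean(0),4), 'rect',cv2.minAreaRect((P[q][:,:2]*1000).astype(np.float32)))
```

```text
t 2.30 tcp [372.6 302.7 250.4] yaw 55.0 w 84.9 -> t [0.04 0.01 0.05] spin -0.0 (rel yaw target 16) q7 0.21 f [ 0.5  0.8 -0.2]
square_contact [(0.91, [213.0, 323.0], 2022)]
   top 1776 [0.3707 0.3062 0.1083] rect ((371.6639709472656, 305.75225830078125), (29.945695877075195, 30.12057113647461), 57.3996696472168)
large_insulator [(0.77, [187.0, 312.0], 2046)]
   top 1633 [0.3599 0.3069 0.0784] rect ((364.78387451171875, 305.9870910644531), (51.51804733276367, 43.76762008666992), 66.28841400146484)
plate [(0.58, [168.0, 309.0], 4226)]
   top 4027 [0.3585 0.3048 0.0384] rect ((369.07342529296875, 301.7166442871094), (59.902313232421875, 100.24771118164062), 79.20225524902344)
```

View pics/w1.png

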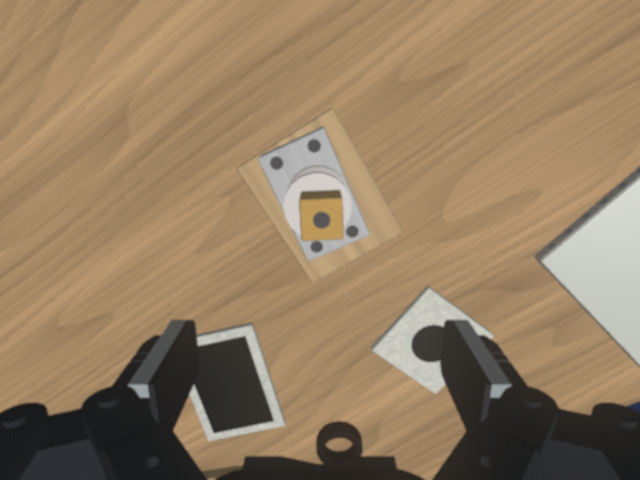

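Run:
```python
from h import *
plan(.372,.3037,.080,57)
```

```text
t 2.50 tcp [371.8 303.9 249.9] yaw 55.2 w 84.8 -> t [16.99 -0.    0.04] spin -1.8 (rel yaw target 18) q7 0.21 f [-0.2  0.5 -0.4]
```

```bash
cat >> h.py <<'E'
def avg(n=6):
    P=[];Y=[];T=[]
    for i in range(n):
        imaging.get_image('top'); s=manip.observe(); P.append(s['eef_pos']);Y.append(np.array(s['tcp_rot']));T.append(s['ft_force'])
    P=np.array(P)*1000; print('avg',np.round(P.mean(0),1),'sd',np.round(P.std(0),1),'yaw %.2f'%np.mean([yaw(r) for r in Y]),'tilt',np.round(np.mean(Y,0)[:2,0],4),'w %.1f'%(s['gripper_width']*1000),'f',np.round(np.mean(T,0),1),'q7 %.2f'%s['joint_pos'][6],'t %.1f'%s['time_s'])
    return P.mean(0)/1000,np.mean(Y,0)
def plan2(x,y,z,yw,n=6):
    p,R=avg(n); d=R.T@(np.array([x,y,z])-p)*100; sp=(-(yw-yaw(R))+180)%360-180
    print('   t',np.round(d,2),'spin %.1f'%sp,'rel %.0f'%(yw-np.degrees(np.arctan2(y,x))))
E
python3 - <<'E'
from h import *
plan2(.372,.3037,.080,57)
E
```

```text
avg [372.1 303.2 249.8] sd [0.2 0.3 0. ] yaw 55.13 tilt [-0.0003 -0.0001] w 85.0 f [0.3 0.1 0. ] q7 0.21 t 2.8
   t [16.98  0.04 -0.03] spin -1.9 rel 18
```

Emit:
servo_tool(
  targets=[
    [5, 0, 0, -1.9, 6],
    [10, 0, 0, -1.9, 6],
    [14, 0, 0, -1.9, 6],
    [16, 0, 0, -1.9, 6],
    [17, 0, 0, -1.9, 6],
    [17, 0, 0, -1.9, 6],
    [17, 0, 0, -1.9, 2],
    [17, 0, 0, -1.9, 2],
  ],
)

```text
time_s: 3.6
eef_pos: [0.3734, 0.3034, 0.0814]
tcp_rot: [[0.002, 0.546, 0.838], [0.002, 0.838, -0.546], [-1.0, 0.003, 0.001]]
ft_force: [-0.6, 0.2, 0.3]
gripper_width: 0.0321
```

Emit:
servo_tool(
  targets=[
    [0, 0, 0, 0, 2],
    [0, 0, 0, 0, 2],
    [0, 0, 0, 0, 2],
    [0, 0, 0, 0, 2],
  ],
)

```text
time_s: 4.0
eef_pos: [0.3736, 0.3036, 0.0816]
tcp_rot: [[0.002, 0.546, 0.838], [0.003, 0.838, -0.546], [-1.0, 0.004, 0.001]]
ft_force: [-0.7, -0.1, 6.8]
gripper_width: 0.029
```

Run:
```python
from h import *
avg(4)
save('side','s1');save('wrist','w2')
```

```text
avg [373.6 303.6  81.6] sd [0. 0. 0.] yaw 56.93 tilt [0.0025 0.0028] w 28.8 f [-0.7  0.1  6.7] q7 0.30 t 4.2
```

View pics/w2.png

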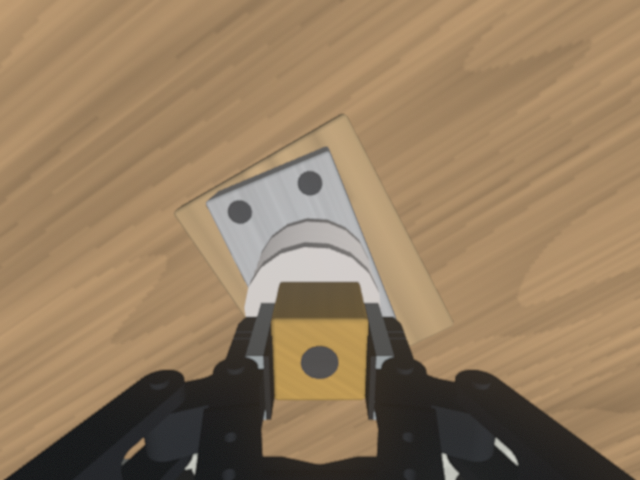

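View pics/s1.png

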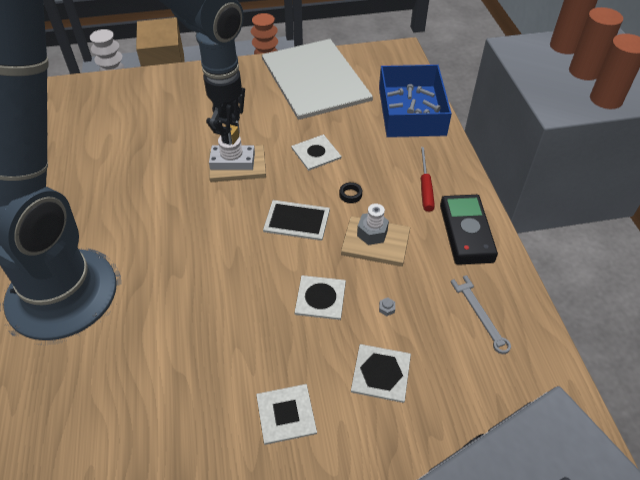

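```bash
cat >> h.py <<'E'
def wps(pts,n=3):
    p,R=avg(n)
    for x,y,z,yw in pts:
        d=R.T@(np.array([x,y,z])-p)*100; sp=(-(yw-yaw(R))+180)%360-180
        print('   t',np.round(d,2).tolist(),'spin %.1f'%sp,'rel %.0f'%(yw-np.degrees(np.arctan2(y,x))))
E
python3 - <<'E'
from h import *
wps([(.3736,.3036,.20,57),(.50,.03,.25,29),(.4025,-.3308,.25,1.8)])
E
```

```text
avg [373.6 303.6  81.6] sd [0. 0. 0.] yaw 56.93 tilt [0.0025 0.0027] w 29.2 f [ 0.5 -0.2  7. ] q7 0.30 t 4.5
   t [-11.84, 0.04, 0.0] spin -0.1 rel 18
   t [-16.89, -15.97, 25.53] spin 27.9 rel 26
   t [-17.01, -51.53, 37.04] spin 55.1 rel 41
```

Emit:
servo_tool(
  targets=[
    [-2, 0, 0, 0, 2],
    [-6, 0, 0, 0, 2],
    [-11, 0, 0, 0, 2],
    [-13, -2.7, 4.3, 5, 2],
    [-14, -5.3, 8.5, 10, 2],
    [-15, -8, 12.8, 14, 2],
    [-16, -10.6, 17, 19, 2],
    [-16.9, -13.3, 21.3, 24, 2],
  ],
)

```text
time_s: 5.25
eef_pos: [0.4749, 0.0806, 0.2482]
tcp_rot: [[0.0, 0.841, 0.541], [0.001, 0.541, -0.841], [-1.0, 0.001, -0.001]]
ft_force: [1.7, 1.1, -1.9]
gripper_width: 0.029
```

Run:
```python
from h import *
wps([(.50,.03,.25,29),(.4025,-.3308,.25,1.8)],1)
```

```text
avg [479.1  71.3 250. ] sd [0. 0. 0.] yaw 31.90 tilt [ 0.0066 -0.0041] w 29.3 f [ 3.3 -8.1 -0.4] q7 0.38 t 5.3
   t [0.04, -0.41, 4.61] spin 2.9 rel 26
   t [0.12, -27.75, 30.08] spin 30.1 rel 41
```

Emit:
servo_tool(
  targets=[
    [0, -3.4, 3.7, 4, 2],
    [0, -6.9, 7.5, 8, 2],
    [0.1, -10.4, 11.3, 12, 2],
    [0.1, -13.9, 15, 16, 2],
    [0.1, -17.3, 18.8, 20, 2],
    [0.1, -20.8, 22.6, 24, 2],
    [0.1, -24.3, 26.3, 28, 2],
    [0.1, -27.7, 30.1, 30.1, 2],
  ],
)

```text
time_s: 6.1
eef_pos: [0.4066, -0.3129, 0.2465]
tcp_rot: [[0.001, 0.999, 0.048], [0.001, 0.048, -0.999], [-1.0, 0.001, -0.001]]
ft_force: [0.6, -0.3, -1.4]
gripper_width: 0.029
```

Emit:
servo_tool(
  targets=[
    [0, 0, 0, 0, 2],
    [0, 0, 0, 0, 2],
    [0, 0, 0, 0, 2],
  ],
)

```text
time_s: 6.4
eef_pos: [0.4078, -0.3101, 0.246]
tcp_rot: [[-0.001, 0.999, 0.052], [0.002, 0.052, -0.999], [-1.0, -0.0, -0.002]]
ft_force: [0.2, -0.3, -2.0]
gripper_width: 0.0288
```

```bash
cat > mark.py <<'E'
from h import *
def marks(p,tile,zt=.008,thr=110):
    g=p['frame'].astype(np.float32).mean(2)
    o=imaging.outline_of(p,tile); print(tile,[(round(x['conf'],2),np.round(x['location']).tolist(),int(x['mask'].sum())) for x in o[:3]])
    m=o[0]['mask'].astype(np.uint8); c=max(cv2.findContours(m,0,2)[0],key=cv2.contourArea); f=np.zeros_like(m); cv2.fillPoly(f,[cv2.convexHull(c)],1)
    f=cv2.erode(f,np.ones((5,5))); big=cv2.resize(g,None,fx=8,fy=8,interpolation=cv2.INTER_CUBIC); fb=cv2.resize(f,None,fx=8,fy=8,interpolation=0)
    d=((big<thr)&(fb>0)).astype(np.uint8); c=max(cv2.findContours(d,0,1)[0],key=cv2.contourArea)
    W=(onplane(p,(c[:,0]+.5)/8-.5,zt)[:,:2]*1000).astype(np.float32); r=cv2.minAreaRect(W); M=cv2.moments(W.reshape(-1,1,2))
    cen=np.array([M['m10'],M['m01']])/M['m00']; print('  mark',np.round(cen,1),'A %d'%M['m00'],'rect',np.round(r[0],1),np.round(r[1],1),round(r[2],1)); return cen/1000
E
python3 - <<'E'
from h import *; from mark import marks
p=save('wrist','w3'); s,R=avg(4)
c=marks(p,'tile_square'); d=R.T@(np.r_[c,.008]-s)*1000; print('mark in tool',np.round(d,1))
o=imaging.outline_of(p,'square_contact'); print([(round(x['conf'],2),np.round(x['location']).tolist(),int(x['mask'].sum())) for x in o[:3]])
v,u=np.nonzero(o[0]['mask']&(p['depth']>0)); P=(world(p,np.c_[u,v].astype(float),p['depth'][v,u])-s)@R*1000
print(np.percentile(P[:,0],[2,10,50,90]))
q=P[:,0]<np.percentile(P[:,0],10)+2.5; print(q.sum(),P[q].mean(0),cv2.minAreaRect(P[q][:,1:].astype(np.float32)))
E
```

```text
avg [ 408.1 -310.2  246.3] sd [0.  0.3 0.1] yaw 3.01 tilt [0.0001 0.001 ] w 28.8 f [-0.1  0.1 -1.7] q7 0.81 t 6.7Traceback (most recent call last):
  File "<stdin>", line 3, in <module>
  File "mark.py", line 4, in marks
    o=imaging.outline_of(p,tile); print(tile,[(round(x['conf'],2),np.round(x['location']).tolist(),int(x['mask'].sum())) for x in o[:3]])
ValueError: only the last four pictures can be asked about
```

View pics/w3.png

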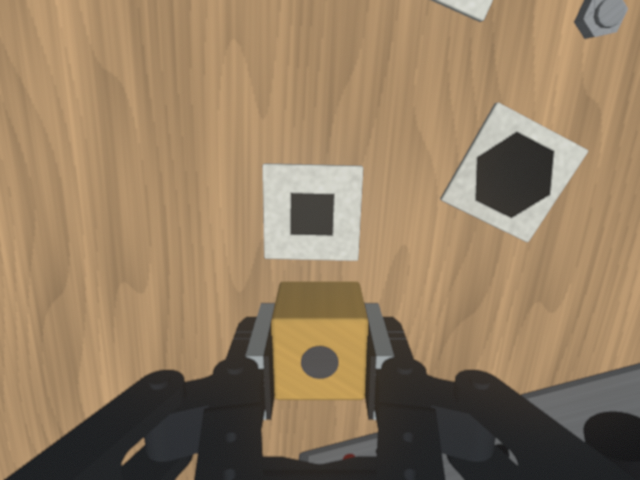

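```bash
cat >> mark.py <<'E'
def held(p,name,s,R,tol=2.5):
    o=imaging.outline_of(p,name); print(name,[(round(x['conf'],2),np.round(x['location']).tolist(),int(x['mask'].sum())) for x in o[:3]])
    v,u=np.nonzero(o[0]['mask']&(p['depth']>0)); P=(world(p,np.c_[u,v].astype(float),p['depth'][v,u])-s)@R*1000
    q=P[:,0]<np.percentile(P[:,0],10)+tol; r=cv2.minAreaRect(P[q][:,1:].astype(np.float32)); print('  held top in tool',q.sum(),np.round(P[q].mean(0),1),'rect',np.round(r[0],1),np.round(r[1],1),round(r[2],1)); return np.array(r[0])
E
python3 - <<'E'
from h import *; from mark import *
s,R=avg(4); p=imaging.get_image('wrist')
c=marks(p,'tile_square'); d=R.T@(np.r_[c,.008]-s)*1000; print('mark in tool',np.round(d,1))
held(p,'square_contact',s,R)
wps([(.4025,-.3308,.06,1.8),(.4025,-.3308,.01,1.8)],1)
E
```

```text
avg [ 407.8 -311.1  246.5] sd [0.1 0.2 0. ] yaw 2.91 tilt [0.0002 0.0003] w 29.1 f [-0.2 -0.1 -1.9] q7 0.81 t 6.8
tile_square [(0.58, [209.0, 310.0], 9167)]
  mark [ 401.5 -329.2] A 1470 rect [ 401.5 -329.2] [38.6 38.8] 1.6
mark in tool [238.5  -7.3  17.8]
square_contact [(0.98, [337.0, 321.0], 10760)]
  held top in tool 7647 [-26.9  -0.2  -3.7] rect [-0.4 -2.6] [29.9 31.2] 1.3
avg [ 407.5 -311.7  246.4] sd [0. 0. 0.] yaw 2.84 tilt [-0.      0.0001] w 28.8 f [ 0.7 -0.5 -2.1] q7 0.81 t 7.0
   t [18.64, -0.6, 1.88] spin 1.0 rel 41
   t [23.64, -0.6, 1.88] spin 1.0 rel 41
```

Emit:
servo_tool(
  targets=[
    [0, -0.6, 1.95, 1.1, 2],
    [5, -0.6, 1.95, 1.1, 2],
    [10, -0.6, 1.95, 1.1, 2],
    [15, -0.6, 1.95, 1.1, 2],
    [19, -0.6, 1.95, 1.1, 2],
    [21.5, -0.6, 1.95, 1.1, 2],
    [22.5, -0.6, 1.95, 1.1, 2],
    [22.5, -0.6, 1.95, 1.1, 2],
  ],
)

```text
time_s: 7.85
eef_pos: [0.4021, -0.3314, 0.0206]
tcp_rot: [[-0.002, 1.0, 0.03], [0.001, 0.03, -1.0], [-1.0, -0.002, -0.001]]
ft_force: [0.0, -0.4, -1.1]
gripper_width: 0.0291
```

Run:
```python
from h import *; from mark import *
wps([(.4022,-.3314,.0108,1.8)],5)
```

```text
avg [ 403.4 -332.3   22.6] sd [0.3 0.2 0.5] yaw 1.73 tilt [ 0.0021 -0.0013] w 29.1 f [ 0.2  0.1 -1.8] q7 1.13 t 8.1
   t [1.18, -0.12, -0.09] spin -0.1 rel 41
```

Emit:
servo_tool(
  targets=[
    [0.6, -0.12, -0.09, 0, 2],
    [0.9, -0.12, -0.09, 0, 2],
    [1.1, -0.12, -0.09, 0, 2],
    [1.2, -0.12, -0.09, 0, 2],
    [1.2, -0.12, -0.09, 0, 2],
  ],
)

```text
time_s: 8.6
eef_pos: [0.4012, -0.3303, 0.0106]
tcp_rot: [[0.0, 1.0, 0.03], [0.002, 0.03, -1.0], [-1.0, 0.001, -0.002]]
ft_force: [-3.0, 3.6, 12.1]
gripper_width: 0.0293
```

Run:
```python
from h import *; from mark import *
wps([(.4022,-.3314,.0108,1.8)],3)
```

```text
avg [ 401.2 -330.3   10.6] sd [0. 0. 0.] yaw 1.73 tilt [0.0005 0.002 ] w 29.0 f [-2.4  3.7 12.7] q7 1.15 t 8.8
   t [-0.02, 0.1, 0.11] spin -0.1 rel 41
```

Emit:
servo_tool(
  targets=[
    [-0.1, 0.1, 0.1, 0, 2],
    [-0.1, 0.1, 0.1, 0, 2],
    [-0.1, 0.1, 0.1, 0, 4],
    [-0.1, 0.1, 0.1, 0, 6],
    [-0.1, 0.1, 0.1, 0, 6],
  ],
)

```text
time_s: 9.25
eef_pos: [0.4023, -0.3316, 0.0103]
tcp_rot: [[-0.0, 1.0, 0.03], [0.0, 0.03, -1.0], [-1.0, -0.0, -0.0]]
ft_force: [-0.3, 0.5, 0.5]
gripper_width: 0.0599
```

Emit:
servo_tool(
  targets=[
    [-1, 0, 0, 0, 6],
    [-5, 0, 0, 0, 6],
    [-10, 0, 0, 0, 8.5],
    [-15, 0, 0, 0, 8.5],
    [-20, 0, 0, 0, 8.5],
    [-20, 0, 0, 0, 8.5],
  ],
)

```text
time_s: 9.85
eef_pos: [0.405, -0.335, 0.2175]
tcp_rot: [[0.012, 0.999, 0.03], [-0.006, 0.03, -1.0], [-1.0, 0.012, 0.007]]
ft_force: [0.6, -0.6, 0.7]
gripper_width: 0.085
```

```bash
cat >> mark.py <<'E'
def parttop(p,name,z,tol=.005):
    o=imaging.outline_of(p,name); print(name,[(round(x['conf'],2),np.round(x['location']).tolist(),int(x['mask'].sum())) for x in o[:3]])
    if not o: return
    v,u=np.nonzero(o[0]['mask']&(p['depth']>0)); P=world(p,np.c_[u,v].astype(float),p['depth'][v,u])*1000
    q=np.abs(P[:,2]-z*1000)<tol*1000
    if q.sum()<5: print('no top', np.percentile(P[:,2],[5,50,95])); return
    r=cv2.minAreaRect(P[q][:,:2].astype(np.float32)); e=cv2.minEnclosingCircle(P[q][:,:2].astype(np.float32))
    print('  part top n',q.sum(),'mean',np.round(P[q].mean(0),1),'rect',np.round(r[0],1),np.round(r[1],1),round(r[2],1),'circ',np.round(e[0],1),round(e[1],1)); return P[q]
E
python3 - <<'E'
from h import *; from mark import *
avg(3)
for c in ['wrist','top']:
    p=save(c,c+'_sq'); parttop(p,'square_contact',.038)
    if c=='wrist':marks(p,'tile_square')
    parttop(p,'large_insulator',.079); parttop(p,'plate',.039)
E
```

```text
avg [ 402.8 -332.   212.3] sd [0.7 0.9 1.6] yaw 1.74 tilt [ 0.0037 -0.0009] w 84.9 f [ 0.4  0.2 -0.7] q7 0.90 t 10.0
square_contact [(0.64, [204.0, 323.0], 1700)]
  part top n 1487 mean [ 402.5 -328.1   37.4] rect [ 402.4 -328.7] [29.  30.3] 2.2 circ [ 402.5 -328.4] 19.9
tile_square [(0.65, [183.0, 316.0], 9597)]
  mark [ 399.6 -321.3] A 586 rect [ 401.4 -329.1] [39.2 38.8] 1.7
large_insulator []
plate [(0.48, [149.0, 542.0], 14729)]
no top [5.92919417 7.4689108  8.76267144]
square_contact [(0.7, [308.0, 481.0], 286)]
  part top n 233 mean [ 402.  -330.6   38.1] rect [ 401.9 -330.9] [27.3 30.8] 1.7 circ [ 402.  -330.3] 20.1
large_insulator [(0.55, [320.0, 156.0], 767)]
  part top n 591 mean [368.2 301.7  79.5] rect [368.3 301.9] [48.8 52.7] 1.8 circ [368.2 301.9] 26.4
plate [(0.95, [309.0, 174.0], 1107), (0.3, [258.0, 270.0], 2882)]
  part top n 936 mean [369.3 293.9  39.3] rect [368.4 299. ] [61.1 99.9] 79.4 circ [368.6 297.7] 56.1
```

View pics/wrist_sq.png

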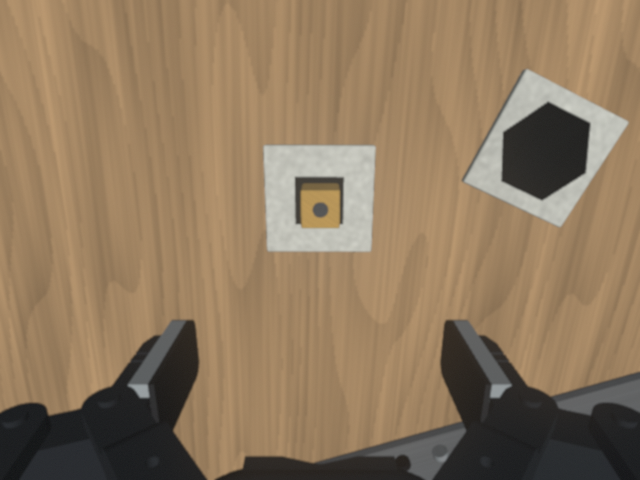

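View pics/top_sq.png

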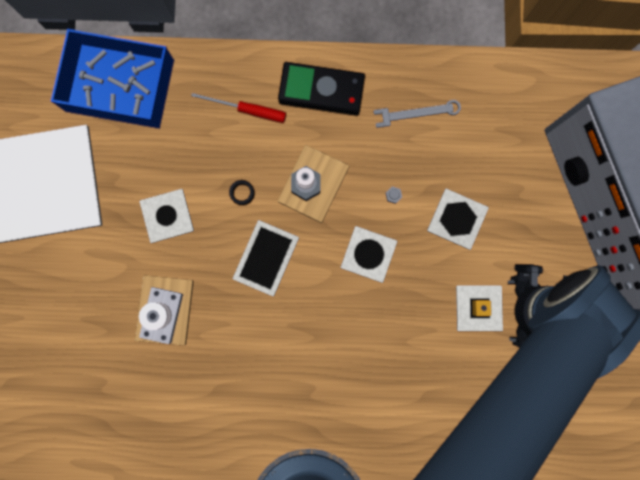

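Run:
```python
from h import *
wps([(.479,.071,.25,28),(.370,.303,.25,55)],3)
```

```text
avg [ 402.2 -331.6  210.2] sd [0.  0.  0.1] yaw 1.72 tilt [-0.0006  0.0002] w 84.6 f [-0.7  0.2 -0.1] q7 0.90 t 10.6
   t [-3.98, 8.89, -40.02] spin -26.3 rel 20
   t [-3.97, -1.31, -63.53] spin -53.3 rel 16
```

Emit:
servo_tool(
  targets=[
    [-4, 1.1, -5, -3.5, 8.5],
    [-4, 2.2, -10, -7, 8.5],
    [-4, 3.3, -15, -10, 8.5],
    [-4, 4.4, -20, -13, 8.5],
    [-4, 5.5, -25, -16, 8.5],
    [-4, 6.6, -30, -19, 8.5],
    [-4, 7.7, -35, -23, 8.5],
    [-4, 8.9, -40, -26, 8.5],
  ],
)

```text
time_s: 11.4
eef_pos: [0.475, 0.0524, 0.2508]
tcp_rot: [[0.001, 0.884, 0.468], [0.001, 0.468, -0.884], [-1.0, 0.001, -0.0]]
ft_force: [1.7, 0.6, 0.0]
gripper_width: 0.0852
```

Run:
```python
from h import *
wps([(.370,.303,.25,55)],1)
```

```text
avg [476.4  62.3 250.5] sd [0. 0. 0.] yaw 28.66 tilt [0.0018 0.0048] w 84.8 f [2.2 6.9 1.2] q7 0.36 t 11.4
   t [0.15, 2.21, -26.23] spin -26.3 rel 16
```

Emit:
servo_tool(
  targets=[
    [0, 0.4, -5, -5, 8.5],
    [0, 0.8, -10, -10, 8.5],
    [0, 1.2, -15, -15, 8.5],
    [0, 1.6, -20, -20, 8.5],
    [0, 2, -25, -26.3, 8.5],
    [0, 2.1, -25.5, -26.3, 8.5],
    [0, 2.1, -25.5, -26.3, 8.5],
  ],
)

```text
time_s: 12.15
eef_pos: [0.3743, 0.2869, 0.2503]
tcp_rot: [[-0.0, 0.585, 0.811], [-0.0, 0.811, -0.585], [-1.0, -0.0, 0.0]]
ft_force: [0.3, -0.4, -1.0]
gripper_width: 0.085
```

Run:
```python
from h import *; from mark import *
avg(4); p=save('wrist','w4'); parttop(p,'large_insulator',.079); parttop(p,'plate',.039);marks(p,'tile_plate')
wps([(.3685,.3025,.25,55)],3)
```

```text
avg [375.7 284.4 250.4] sd [0.3 0.5 0.1] yaw 53.88 tilt [ 0.0001 -0.0007] w 85.1 f [-0.2 -0.2 -0.1] q7 0.23 t 12.3
large_insulator [(0.6, [188.0, 335.0], 3942)]
  part top n 3687 mean [368.  304.9  78.5] rect [368.5 304.4] [50.7 51.4] 56.9 circ [368.6 304.3] 26.0
plate [(0.85, [149.0, 324.0], 4254)]
  part top n 4198 mean [360.3 303.4  38.4] rect [369.  301.8] [59.8 99.9] 79.3 circ [368.5 301.7] 56.7
tile_plate [(0.66, [370.0, 243.0], 8861)]
  mark [489.1 102.7] A 7447 rect [489.  102.5] [ 69.6 109.1] 68.7
avg [375.2 285.4 250.5] sd [0.1 0.1 0. ] yaw 53.97 tilt [0.0001 0.0002] w 85.3 f [-0.4 -0.  -0.4] q7 0.23 t 12.7
   t [0.05, 0.99, -1.55] spin -1.0 rel 16
```

View pics/w4.png

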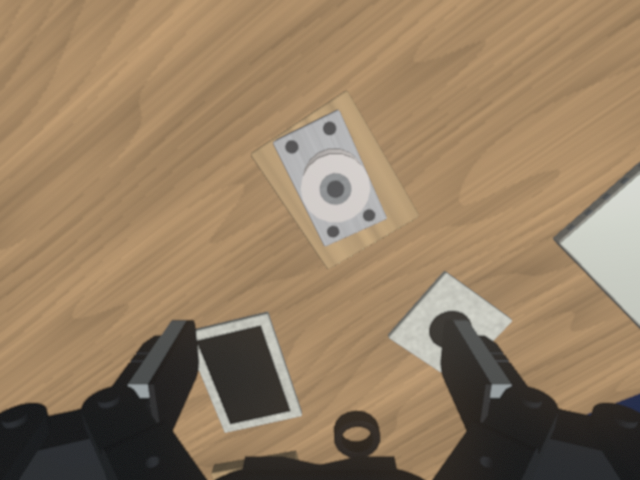

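Emit:
servo_tool(
  targets=[
    [4, 1.07, -1.57, 0, 8.5],
    [9, 1.07, -1.57, 0, 8.5],
    [14, 1.07, -1.57, 0, 8.5],
    [18, 1.07, -1.57, 0, 8.5],
    [20, 1.07, -1.57, 0, 8.5],
    [20.75, 1.07, -1.57, 0, 8.5],
    [20.75, 1.07, -1.57, 0, 8.5],
  ],
)

```text
time_s: 13.4
eef_pos: [0.3684, 0.3036, 0.0424]
tcp_rot: [[-0.001, 0.587, 0.809], [-0.001, 0.809, -0.587], [-1.0, -0.001, -0.0]]
ft_force: [0.4, 0.2, -0.1]
gripper_width: 0.0851
```

Run:
```python
from h import *
wps([(.3688,.3033,.043,54)],3)
```

```text
avg [369.2 304.4  43.9] sd [0.2 0.2 0.4] yaw 54.03 tilt [0.0014 0.0015] w 85.1 f [0.1 0.2 0.3] q7 0.29 t 13.6
   t [0.09, -0.11, 0.03] spin 0.0 rel 15
```

Close on it.

Emit:
servo_tool(
  targets=[
    [0, -0.05, 0, 0, 6.5],
    [0, -0.05, 0, 0, 4.5],
    [0, -0.05, 0, 0, 4.5],
    [0, -0.05, 0, 0, 4.5],
    [0, -0.05, 0, 0, 4.5],
    [0, -0.05, 0, 0, 4.5],
  ],
)

```text
time_s: 14.15
eef_pos: [0.3686, 0.3039, 0.0441]
tcp_rot: [[0.001, 0.587, 0.809], [0.001, 0.809, -0.587], [-1.0, 0.002, -0.0]]
ft_force: [-1.0, -0.7, 6.5]
gripper_width: 0.0507
```

Run:
```python
from h import *; from mark import *
s,R=avg(3); p=save('wrist','w5'); held(p,'large_insulator',s,R)
wps([(.38,.297,.2,54),(.46,.08,.25,30),(.504,-.107,.25,0)],1)
```

```text
avg [368.7 303.9  44.1] sd [0. 0. 0.] yaw 54.04 tilt [0.001  0.0014] w 50.2 f [-0.8 -0.7  6.9] q7 0.29 t 14.3
large_insulator [(0.58, [363.0, 319.0], 25934)]
  held top in tool 19952 [-34.5   0.4  -1.8] rect [ 0.5 -0.2] [50.7 52.6] 0.5
avg [368.6 303.9  44.1] sd [0. 0. 0.] yaw 54.04 tilt [0.001  0.0014] w 50.7 f [-1.5 -0.6  6.3] q7 0.29 t 14.4
   t [-15.59, 0.14, 1.32] spin 0.0 rel 16
   t [-20.61, -12.72, 20.54] spin 24.0 rel 20
   t [-20.64, -25.27, 35.08] spin 54.0 rel 12
```

View pics/w5.png

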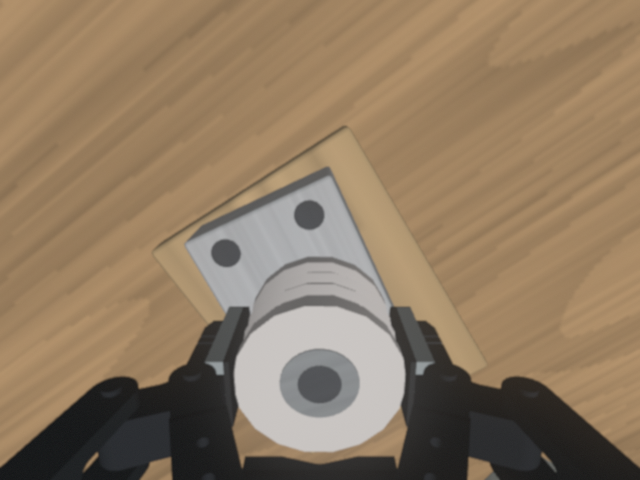

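Emit:
servo_tool(
  targets=[
    [-2, 0, 0, 0, 4.5],
    [-6, 0, 0, 0, 4.5],
    [-11, 0, 0, 0, 4.5],
    [-16, 0, 0, 0, 4.5],
    [-19, -2.5, 3.5, 5, 4.5],
    [-20.6, -5, 7, 10, 4.5],
    [-20.6, -7.5, 10.5, 15, 4.5],
    [-20.6, -10, 14, 20, 4.5],
  ],
)

```text
time_s: 15.25
eef_pos: [0.4228, 0.1385, 0.2497]
tcp_rot: [[0.001, 0.83, 0.557], [0.002, 0.557, -0.83], [-1.0, 0.002, -0.001]]
ft_force: [1.1, -0.2, -3.2]
gripper_width: 0.0504
```

Run:
```python
from h import *
wps([(.504,-.107,.25,20)],1)
```

```text
avg [424.8 130.3 249.5] sd [0. 0. 0.] yaw 33.10 tilt [ 0.0018 -0.0032] w 51.0 f [ 2.9 -7.6 -2.6] q7 0.21 t 15.3
   t [0.04, -6.32, 24.21] spin 13.1 rel 32
```

Emit:
servo_tool(
  targets=[
    [0, -1.3, 5, 3, 4.5],
    [0, -2.6, 10, 6, 4.5],
    [0, -3.9, 15, 9, 4.5],
    [0, -5.2, 20, 12, 4.5],
    [0, -6.3, 23.5, 13.1, 4.5],
    [0, -6.3, 23.5, 13.1, 4.5],
    [0, -6.3, 23.5, 13.1, 4.5],
  ],
)

```text
time_s: 16.0
eef_pos: [0.5015, -0.0906, 0.2485]
tcp_rot: [[-0.001, 0.935, 0.355], [0.0, 0.355, -0.935], [-1.0, -0.001, -0.001]]
ft_force: [-0.2, -0.4, -3.0]
gripper_width: 0.0506
```

Run:
```python
from h import *; from mark import *
s,R=avg(4); p=save('wrist','w6'); held(p,'large_insulator',s,R); c=marks(p,'tile_large_round'); print('mark in tool',np.round(R.T@(np.r_[c,.008]-s)*1000,1))
wps([(.5040,-.1065,.06,20),(.5040,-.1065,.0135,20)],3)
```

```text
avg [501.6 -88.4 248.6] sd [0.1 0.4 0.1] yaw 21.05 tilt [-0.001  0.001] w 50.3 f [ 0.1 -0.3 -2.3] q7 0.61 t 16.2
large_insulator [(0.67, [358.0, 319.0], 26099)]
  held top in tool 20010 [-34.6   0.4  -2.2] rect [ 0.4 -0.6] [52.4 51. ] 89.8
tile_large_round [(0.67, [208.0, 317.0], 8832)]
  mark [ 503.2 -105.2] A 2870 rect [ 503.2 -105.3] [60.6 60.4] 21.1
mark in tool [240.5  -4.5  16.6]
avg [502.1 -89.2 249. ] sd [0.  0.2 0. ] yaw 21.01 tilt [0.0001 0.0003] w 50.5 f [-0.1 -0.1 -2.2] q7 0.61 t 16.5
   t [18.9, -0.44, 1.69] spin 1.0 rel 32
   t [23.55, -0.45, 1.69] spin 1.0 rel 32
```

View pics/w6.png

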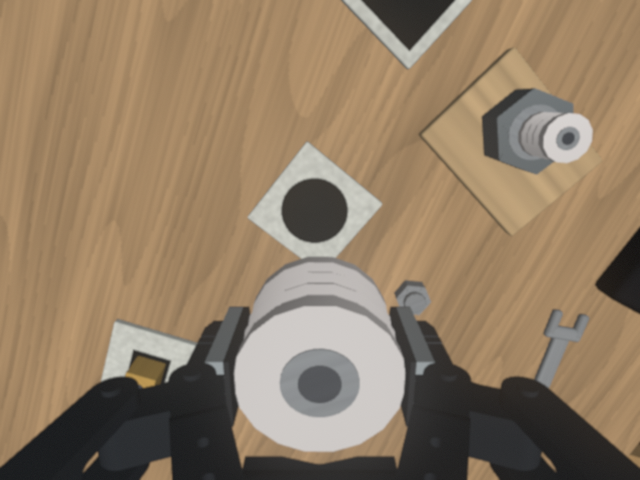

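Emit:
servo_tool(
  targets=[
    [2, -0.48, 1.65, 0, 4.5],
    [7, -0.48, 1.65, 0, 4.5],
    [12, -0.48, 1.65, 0, 4.5],
    [17, -0.48, 1.65, 0, 4.5],
    [20.5, -0.48, 1.65, 0, 4.5],
    [22, -0.48, 1.65, 0, 4.5],
    [22.7, -0.48, 1.65, 0, 4.5],
    [22.7, -0.48, 1.65, 0, 4.5],
  ],
)

```text
time_s: 17.3
eef_pos: [0.5035, -0.1069, 0.0215]
tcp_rot: [[-0.001, 0.934, 0.357], [0.0, 0.357, -0.934], [-1.0, -0.001, -0.0]]
ft_force: [-0.0, 0.1, -1.6]
gripper_width: 0.0509
```

Run:
```python
from h import *; from mark import *
wps([(.5035,-.1063,.0135,21)],5)
```

```text
avg [ 504.5 -107.1   23. ] sd [0.2 0.1 0.3] yaw 20.94 tilt [ 0.0022 -0.0001] w 50.7 f [-0.2 -0.1 -1.8] q7 0.90 t 17.6
   t [0.95, -0.07, -0.11] spin -0.1 rel 33
```

Emit:
servo_tool(
  targets=[
    [0.5, -0.07, -0.08, 0, 4.5],
    [0.7, -0.07, -0.08, 0, 4.5],
    [0.8, -0.07, -0.08, 0, 4.5],
    [0.9, -0.07, -0.08, 0, 4.5],
    [0.9, -0.07, -0.08, 0, 4.5],
  ],
)

```text
time_s: 18.05
eef_pos: [0.5025, -0.1064, 0.0132]
tcp_rot: [[-0.0, 0.934, 0.357], [0.001, 0.357, -0.934], [-1.0, -0.0, -0.001]]
ft_force: [-0.7, 1.0, 1.7]
gripper_width: 0.0509
```

Run:
```python
from h import *; from mark import *
wps([(.5035,-.1063,.0135,21)],3)
```

```text
avg [ 502.5 -106.4   13.1] sd [0. 0. 0.] yaw 20.93 tilt [-0.0002  0.0005] w 50.9 f [-1.6  0.6  3.1] q7 0.91 t 18.2
   t [-0.04, 0.1, 0.03] spin -0.1 rel 33
```

Emit:
servo_tool(
  targets=[
    [-0.05, 0.08, 0.02, 0, 4.5],
    [-0.05, 0.08, 0.02, 0, 4.5],
    [-0.05, 0.08, 0.02, 0, 6.5],
    [-0.05, 0.08, 0.02, 0, 8.5],
    [-0.05, 0.08, 0.02, 0, 8.5],
  ],
)

```text
time_s: 18.7
eef_pos: [0.5036, -0.1065, 0.0135]
tcp_rot: [[0.0, 0.934, 0.357], [-0.0, 0.357, -0.934], [-1.0, 0.0, 0.0]]
ft_force: [0.3, -0.1, -0.7]
gripper_width: 0.0848
```

Emit:
servo_tool(
  targets=[
    [-2, 0, 0, 0, 8.5],
    [-6, 0, 0, 0, 8.5],
    [-11, 0, 0, 0, 8.5],
    [-16, 0, 0, 0, 8.5],
    [-21, 0, 0, 0, 8.5],
    [-22, 0, 0, 0, 8.5],
    [-22, 0, 0, 0, 8.5],
  ],
)

```text
time_s: 19.4
eef_pos: [0.5045, -0.1065, 0.2353]
tcp_rot: [[0.005, 0.934, 0.358], [0.001, 0.358, -0.934], [-1.0, 0.005, 0.001]]
ft_force: [-0.6, 0.2, -0.4]
gripper_width: 0.0853
```

Run:
```python
from h import *; from mark import *
avg(3)
p=save('wrist','w7'); parttop(p,'large_insulator',.048);marks(p,'tile_large_round'); parttop(p,'small_insulator',.089); parttop(p,'hex_support',.049)
p=save('top','t7'); parttop(p,'large_insulator',.048); parttop(p,'small_insulator',.089); parttop(p,'plate',.039)
wps([(.62,.01,.25,40)],1)
```

```text
avg [ 502.6 -106.   232.3] sd [0.4 0.1 0.7] yaw 20.95 tilt [-0.0018  0.0005] w 84.8 f [-0.2 -0.3 -0.4] q7 0.67 t 19.6
large_insulator [(0.92, [206.0, 322.0], 3694)]
  part top n 3301 mean [ 503.3 -105.1   47.5] rect [ 503.3 -105.6] [51.3 51. ] 20.3 circ [ 503.5 -105.8] 25.9
tile_large_round [(0.88, [169.0, 322.0], 6378)]
  mark [496.6 -88.7] A 439 rect [499.  -93.9] [60.5 36.1] 20.5
small_insulator [(0.93, [109.0, 585.0], 3735), (0.55, [385.0, 329.0], 7794)]
  part top n 2419 mean [640.9  25.8  88.4] rect [641.6  25.8] [33.7 33.4] 9.9 circ [641.9  25.8] 17.5
hex_support [(0.84, [104.0, 536.0], 4695)]
  part top n 3326 mean [629.5  24.7  48.3] rect [634.6  25.9] [58.8 58.4] 1.2 circ [638.3  25.7] 33.3
large_insulator []
small_insulator [(0.56, [175.0, 304.0], 274)]
  part top n 239 mean [641.2  24.   89.4] rect [641.4  24.3] [33.5 30.6] 2.0 circ [641.5  24.1] 17.0
plate [(0.59, [317.0, 162.0], 1697), (0.55, [220.0, 466.0], 1521)]
  part top n 1548 mean [368.5 298.7  39.3] rect [368.7 299.4] [61.4 99.8] 79.5 circ [368.2 298.5] 55.9
avg [ 503.3 -106.4  233.3] sd [0. 0. 0.] yaw 20.93 tilt [-0.0003 -0.    ] w 85.0 f [-0.3 -0.5 -0.2] q7 0.67 t 20.1
   t [-1.68, 15.05, -6.7] spin -19.1 rel 39
```

View pics/w7.png

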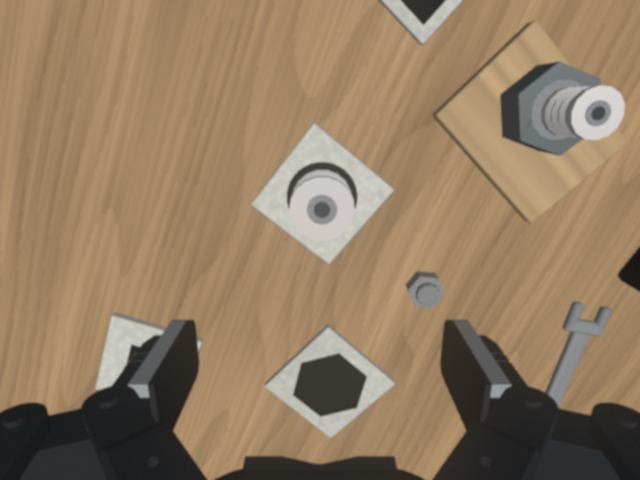

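Emit:
servo_tool(
  targets=[
    [0, 4.4, -1.8, 0, 8.5],
    [0, 8.8, -3.7, 0, 8.5],
    [0, 13.2, -5.5, 0, 8.5],
    [0, 17.6, -7.3, 0, 8.5],
    [0, 17.6, -7.3, 0, 8.5],
    [5, 17.6, -7.3, 0, 8.5],
    [8, 17.6, -7.3, 0, 8.5],
    [8, 17.6, -7.3, 0, 8.5],
  ],
)

```text
time_s: 20.85
eef_pos: [0.6381, 0.0248, 0.1488]
tcp_rot: [[-0.01, 0.934, 0.357], [-0.001, 0.357, -0.934], [-1.0, -0.009, -0.002]]
ft_force: [0.2, 0.0, -0.9]
gripper_width: 0.0849
```

Run:
```python
from h import *; from mark import *
wps([(.6416,.025,.052,21)],4)
p=save('wrist','w8'); parttop(p,'small_insulator',.089)
```

```text
avg [642.   24.3 154.2] sd [1.1 0.1 1.5] yaw 20.91 tilt [ 0.0006 -0.0002] w 84.7 f [ 0.1 -0.1  0.5] q7 0.55 t 21.1
   t [10.22, -0.02, -0.08] spin -0.1 rel 19
small_insulator [(0.57, [248.0, 318.0], 3992)]
  part top n 3124 mean [641.8  26.9  88.5] rect [642.   26.3] [33.2 33.9] 5.0 circ [642.1  26.2] 17.1
```

View pics/w8.png

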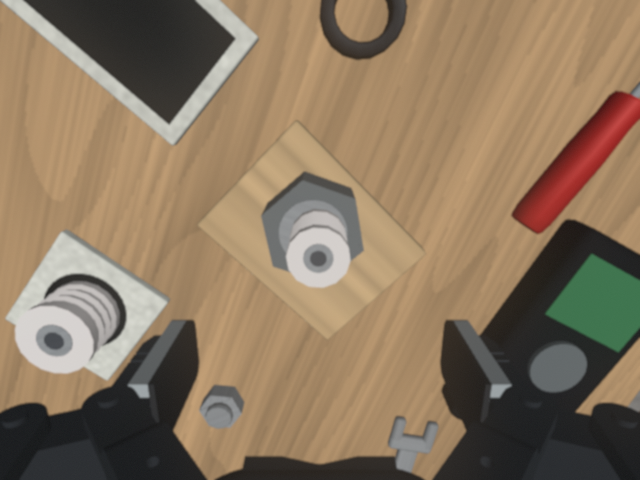

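Emit:
servo_tool(
  targets=[
    [4, 0, -0.1, 0, 8.5],
    [8, 0, -0.1, 0, 7],
    [9.6, 0, -0.1, 0, 6],
    [10.1, 0, -0.1, 0, 6],
    [10.1, 0, -0.1, 0, 6],
    [10.1, 0, -0.1, 0, 4],
    [10.1, 0, -0.1, 0, 2.5],
    [10.1, 0, -0.1, 0, 2.5],
  ],
)

```text
time_s: 21.95
eef_pos: [0.6429, 0.0255, 0.0546]
tcp_rot: [[0.004, 0.934, 0.357], [0.001, 0.357, -0.934], [-1.0, 0.004, 0.001]]
ft_force: [-0.1, 0.1, 7.1]
gripper_width: 0.0327
```

Emit:
servo_tool(
  targets=[
    [0, 0, 0, 0, 2.5],
    [0, 0, 0, 0, 2.5],
    [0, 0, 0, 0, 2.5],
  ],
)

```text
time_s: 22.25
eef_pos: [0.6429, 0.0255, 0.0546]
tcp_rot: [[0.004, 0.934, 0.357], [0.001, 0.357, -0.934], [-1.0, 0.004, 0.001]]
ft_force: [0.3, -0.4, 7.2]
gripper_width: 0.0329
```

Run:
```python
from h import *; from mark import *
s,R=avg(3); p=save('wrist','w9'); held(p,'small_insulator',s,R)
wps([(.65,.05,.2,25),(.5705,.3066,.25,35)],1)
```

```text
avg [642.9  25.5  54.6] sd [0. 0. 0.] yaw 20.93 tilt [0.0037 0.0005] w 32.8 f [-0.1  0.1  6.7] q7 0.61 t 22.4
small_insulator [(0.83, [357.0, 322.0], 13041)]
  held top in tool 8536 [-34.    0.1  -1.7] rect [ 0.2 -0.6] [34.6 32.8] 90.0
avg [642.9  25.5  54.6] sd [0. 0. 0.] yaw 20.94 tilt [0.0037 0.0005] w 32.9 f [-0.2  0.4  6.9] q7 0.61 t 22.6
   t [-14.53, 1.59, -2.02] spin -4.1 rel 21
   t [-19.55, 3.35, -28.82] spin -14.1 rel 7
```

View pics/w9.png

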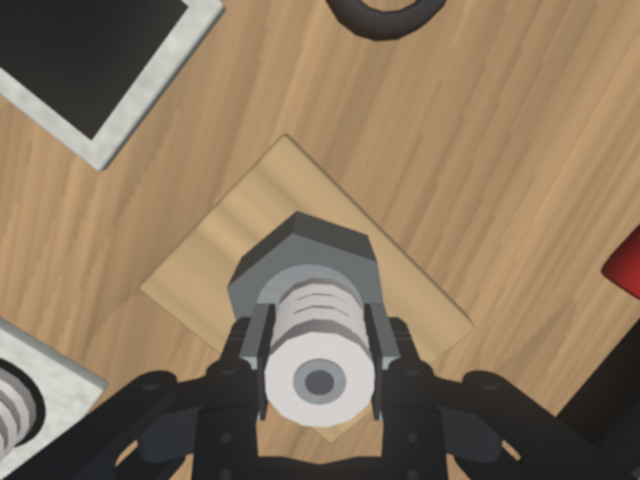

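Emit:
servo_tool(
  targets=[
    [-2, 0, 0, 0, 2.5],
    [-6, 0, 0, 0, 2.5],
    [-11, 0, 0, 0, 2.5],
    [-15, 0.6, -4, -3, 2.5],
    [-17.5, 1.2, -9, -6, 2.5],
    [-17.5, 1.8, -14, -9, 2.5],
    [-17.5, 2.4, -19, -12, 2.5],
    [-17.5, 3, -24, -14, 2.5],
  ],
)

```text
time_s: 23.35
eef_pos: [0.586, 0.2501, 0.2286]
tcp_rot: [[0.001, 0.819, 0.574], [0.001, 0.574, -0.819], [-1.0, 0.002, -0.0]]
ft_force: [1.0, 0.1, -0.3]
gripper_width: 0.0327
```

Emit:
servo_tool(
  targets=[
    [0, 1.1, -4.7, 0, 2.5],
    [0, 1.1, -4.7, 0, 2.5],
    [0, 1.1, -4.7, 0, 2.5],
  ],
)

```text
time_s: 23.65
eef_pos: [0.5677, 0.2948, 0.2274]
tcp_rot: [[-0.0, 0.818, 0.576], [0.0, 0.576, -0.818], [-1.0, -0.0, -0.0]]
ft_force: [-0.1, -1.3, -0.6]
gripper_width: 0.0326
```

Run:
```python
from h import *; from mark import *
s,R=avg(4); p=save('wrist','w10'); held(p,'small_insulator',s,R); c=marks(p,'tile_small_round'); print('mark in tool',np.round(R.T@(np.r_[c,.008]-s)*1000,1))
wps([(.5703,.3075,.0136,35)],3)
```

```text
avg [569.3 291.5 227.7] sd [0.3 0.7 0.1] yaw 34.81 tilt [ 0.0006 -0.0006] w 32.3 f [-0.5 -0.4 -1.1] q7 0.27 t 23.9
small_insulator [(0.78, [356.0, 321.0], 13052)]
  held top in tool 8500 [-34.    0.2  -1. ] rect [0.2 0. ] [32.8 34.9] 0.8
tile_small_round [(0.6, [178.0, 332.0], 10946)]
  mark [569.4 308. ] A 1408 rect [569.4 307.9] [42.4 42.3] 16.5
mark in tool [219.7   9.4 -13.7]
avg [569.1 292.3 227.5] sd [0.1 0.2 0. ] yaw 34.86 tilt [0.0001 0.    ] w 32.7 f [ 0.2  0.2 -1.1] q7 0.27 t 24.1
   t [21.39, 0.96, -1.18] spin -0.1 rel 7
```

View pics/w10.png

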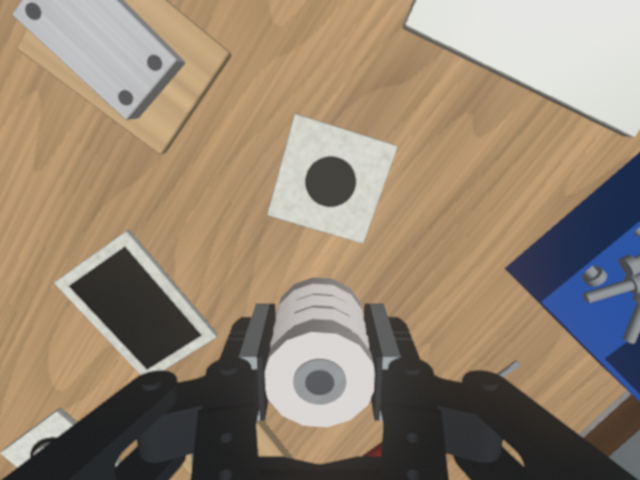

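Emit:
servo_tool(
  targets=[
    [2, 0.91, -1.2, 0, 2.5],
    [7, 0.91, -1.2, 0, 2.5],
    [12, 0.91, -1.2, 0, 2.5],
    [16.5, 0.91, -1.2, 0, 2.5],
    [19, 0.91, -1.2, 0, 2.5],
    [20.3, 0.91, -1.2, 0, 2.5],
    [20.3, 0.91, -1.2, 0, 2.5],
    [20.3, 0.91, -1.2, 0, 2.5],
  ],
)

```text
time_s: 24.95
eef_pos: [0.5705, 0.3086, 0.0257]
tcp_rot: [[0.002, 0.82, 0.573], [0.001, 0.573, -0.82], [-1.0, 0.002, 0.0]]
ft_force: [0.9, 0.0, -0.5]
gripper_width: 0.0325
```

Run:
```python
from h import *; from mark import *
wps([(.5697,.3074,.0136,35)],5)
```

```text
avg [570.6 308.8  26.3] sd [0.3 0.1 0.2] yaw 34.93 tilt [0.0028 0.0019] w 32.5 f [ 0.1 -0.1 -0.5] q7 0.35 t 25.2
   t [1.27, -0.15, 0.06] spin -0.1 rel 7
```

Emit:
servo_tool(
  targets=[
    [0.6, -0.08, 0.03, 0, 2.5],
    [0.9, -0.08, 0.03, 0, 2.5],
    [1.05, -0.08, 0.03, 0, 2.5],
    [1.2, -0.08, 0.03, 0, 2.5],
    [1.2, -0.08, 0.03, 0, 2.5],
  ],
)

```text
time_s: 25.7
eef_pos: [0.5684, 0.3074, 0.0136]
tcp_rot: [[-0.002, 0.82, 0.573], [0.0, 0.573, -0.82], [-1.0, -0.001, -0.001]]
ft_force: [-3.5, -1.0, 9.8]
gripper_width: 0.0324
```

Run:
```python
from h import *; from mark import *
wps([(.5697,.3074,.0136,35)],3)
```

```text
avg [568.4 307.3  13.6] sd [0. 0. 0.] yaw 34.93 tilt [-0.0016  0.0003] w 32.7 f [-4.4 -1.4  9.2] q7 0.36 t 25.9
   t [0.0, 0.11, 0.07] spin -0.1 rel 7
```

Emit:
servo_tool(
  targets=[
    [-0.08, 0.08, 0.06, 0, 2.5],
    [-0.08, 0.08, 0.06, 0, 2.5],
    [-0.08, 0.08, 0.06, 0, 4],
    [-0.08, 0.08, 0.06, 0, 6],
    [-0.08, 0.08, 0.06, 0, 6],
  ],
)

```text
time_s: 26.35
eef_pos: [0.5699, 0.3074, 0.0129]
tcp_rot: [[-0.0, 0.82, 0.573], [-0.0, 0.573, -0.82], [-1.0, -0.0, 0.0]]
ft_force: [1.4, -0.4, -0.0]
gripper_width: 0.0599
```

Emit:
servo_tool(
  targets=[
    [-2, 0, 0, 0, 6],
    [-6, 0, 0, 0, 6],
    [-11, 0, 0, 0, 8.5],
    [-16, 0, 0, 0, 8.5],
    [-21, 0, 0, 0, 8.5],
    [-22, 0, 0, 0, 8.5],
    [-22, 0, 0, 0, 8.5],
  ],
)

```text
time_s: 27.05
eef_pos: [0.571, 0.3079, 0.2356]
tcp_rot: [[0.004, 0.82, 0.573], [0.003, 0.573, -0.82], [-1.0, 0.005, -0.0]]
ft_force: [0.3, 0.3, 0.4]
gripper_width: 0.0849
```

Run:
```python
from h import *; from mark import *
avg(4)
p=save('wrist','w11'); parttop(p,'small_insulator',.048);marks(p,'tile_small_round'); parttop(p,'plate',.039); marks(p,'tile_plate')
p=save('top','t11'); parttop(p,'small_insulator',.048); parttop(p,'large_insulator',.048); parttop(p,'hex_support',.049)
wps([(.3695,.300,.25,79.4)],1)
```

```text
avg [569.  307.2 231.6] sd [0.5 0.2 1. ] yaw 34.94 tilt [-0.0024 -0.0012] w 85.0 f [-0.1 -0.2 -0.4] q7 0.25 t 27.2
small_insulator [(0.64, [202.0, 327.0], 1715)]
  part top n 1415 mean [569.2 308.9  47.5] rect [569.4 308.8] [33.1 32.9] 85.1 circ [569.6 308.4] 17.0
tile_small_round [(0.64, [179.0, 325.0], 8487), (0.25, [301.0, 118.0], 8634)]
  mark [562.5 316.2] A 288 rect [565.3 313.7] [42.6 28.1] 35.1
plate [(0.85, [61.0, 101.0], 12665)]
  part top n 11538 mean [371.2 301.3  38.5] rect [369.3 302. ] [ 60.1 100.6] 79.4 circ [369.5 302.1] 57.3
tile_plate [(0.88, [303.0, 117.0], 8802)]
  mark [477.1 107.2] A 5707 rect [479.6 109.6] [74.8 86.3] 68.8
small_insulator [(0.84, [213.0, 164.0], 325)]
  part top n 225 mean [568.8 305.8  48.1] rect [568.3 305.8] [32.1 32.8] 1.3 circ [568.1 306.7] 17.5
large_insulator [(0.8, [255.0, 371.0], 596)]
  part top n 531 mean [ 503.1 -107.5   48.2] rect [ 503.1 -108. ] [49.2 51.2] 1.6 circ [ 502.9 -107.8] 25.9
hex_support [(0.78, [183.0, 303.0], 781)]
  part top n 708 mean [636.9  23.5  49.3] rect [636.4  24.3] [61.  57.3] 1.6 circ [637.1  23.3] 32.3
avg [569.9 307.4 233.2] sd [0. 0. 0.] yaw 34.93 tilt [-0.0001  0.    ] w 84.8 f [-0.8  0.3 -1. ] q7 0.25 t 27.8
   t [-1.68, -16.85, -10.86] spin -44.5 rel 40
```

View pics/w11.png

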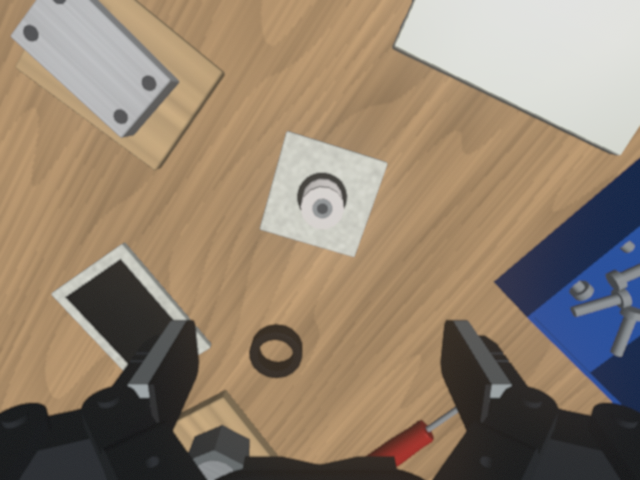

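View pics/t11.png

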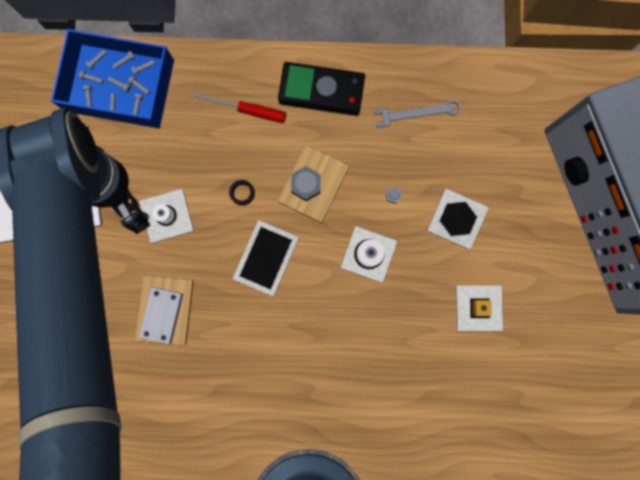

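Emit:
servo_tool(
  targets=[
    [-0.5, -4.2, -2.7, -8, 8.5],
    [-0.5, -8.4, -5.4, -16, 8.5],
    [-0.5, -12.6, -8.1, -24, 8.5],
    [-0.5, -16.8, -10.8, -32, 8.5],
    [-0.5, -16.8, -10.8, -40, 8.5],
    [-0.5, -16.8, -10.8, -44.5, 8.5],
    [-0.5, -16.8, -10.8, -44.5, 8.5],
    [-0.5, -16.8, -10.8, -44.5, 8.5],
  ],
)

```text
time_s: 28.55
eef_pos: [0.3705, 0.2997, 0.2384]
tcp_rot: [[0.0, 0.185, 0.983], [0.0, 0.983, -0.185], [-1.0, 0.0, 0.0]]
ft_force: [-0.4, 0.0, -0.1]
gripper_width: 0.0854
```

Run:
```python
from h import *; from mark import *
avg(4); p=save('wrist','w12'); parttop(p,'plate',.039)
wps([(.3690,.3007,.019,79.4)],3)
```

```text
avg [370.6 299.7 238.2] sd [0.  0.  0.1] yaw 79.34 tilt [ 0.0001 -0.    ] w 85.0 f [ 0.3  0.1 -0.1] q7 0.67 t 28.8
plate [(0.6, [196.0, 322.0], 8846)]
  part top n 8679 mean [366.2 302.1  38.4] rect [368.8 301.6] [ 60.  100.1] 79.2 circ [368.4 301.5] 57.2
avg [370.4 299.8 238.1] sd [0. 0. 0.] yaw 79.41 tilt [-0.0001 -0.0001] w 84.6 f [-0.4 -0.1  0.4] q7 0.67 t 29.0
   t [21.91, 0.07, -0.15] spin 0.0 rel 40
```

View pics/w12.png

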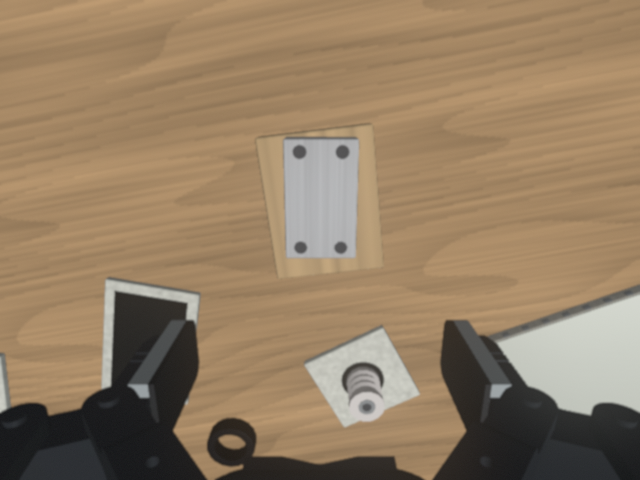

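Emit:
servo_tool(
  targets=[
    [5, 0.09, -0.15, 0, 8.5],
    [10, 0.09, -0.15, 0, 8.5],
    [15, 0.09, -0.15, 0, 8.5],
    [19, 0.09, -0.15, 0, 8.5],
    [21, 0.09, -0.15, 0, 8.5],
    [21.8, 0.09, -0.15, 0, 8.5],
    [21.8, 0.09, -0.15, 0, 8.5],
    [21.8, 0.09, -0.15, 0, 8.5],
  ],
)

```text
time_s: 29.8
eef_pos: [0.3698, 0.3016, 0.0212]
tcp_rot: [[0.001, 0.184, 0.983], [0.002, 0.983, -0.184], [-1.0, 0.002, 0.001]]
ft_force: [-0.1, 0.4, 0.8]
gripper_width: 0.085
```

Emit:
servo_tool(
  targets=[
    [0, 0, 0, 0, 7],
    [0, 0, 0, 0, 6.4],
    [0, 0, 0, 0, 5],
    [0, 0, 0, 0, 5],
    [0, 0, 0, 0, 5],
    [0, 0, 0, 0, 5],
  ],
)

```text
time_s: 30.4
eef_pos: [0.3695, 0.3014, 0.0217]
tcp_rot: [[0.001, 0.183, 0.983], [0.002, 0.983, -0.183], [-1.0, 0.002, 0.001]]
ft_force: [-1.0, -1.5, 8.7]
gripper_width: 0.0586
```

Run:
```python
from h import *; from mark import *
s,R=avg(4); p=save('wrist','w13'); held(p,'plate',s,R)
wps([(.3690,.3007,.1,79.4),(.490,.102,.25,68.8)],3)
```

```text
avg [369.4 301.4  21.7] sd [0. 0. 0.] yaw 79.43 tilt [0.0009 0.0016] w 58.4 f [-1.3 -1.3  9.6] q7 0.84 t 30.6
plate [(0.77, [316.0, 319.0], 47680)]
  held top in tool 44897 [-16.9   0.5  -7.3] rect [ 0.5 -0.5] [ 60.1 100.2] 0.2
avg [369.4 301.4  21.7] sd [0. 0. 0.] yaw 79.43 tilt [0.0008 0.0016] w 58.6 f [-1.4 -1.7  9.2] q7 0.84 t 30.9
   t [-7.83, -0.06, -0.03] spin 0.0 rel 40
   t [-22.85, -17.35, 15.52] spin 10.6 rel 57
```

View pics/w13.png

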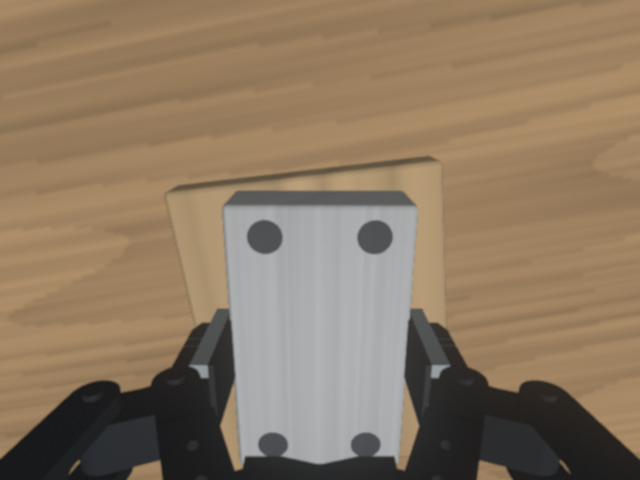

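Emit:
servo_tool(
  targets=[
    [-1.5, 0, 0, 0, 5],
    [-5, 0, 0, 0, 5],
    [-10, 0, 0, 0, 5],
    [-12, -3, 2.7, 2, 5],
    [-12, -6.4, 5.8, 4, 5],
    [-12, -9.9, 8.8, 6, 5],
    [-12, -13.4, 12, 8, 5],
    [-12, -17, 15.2, 10.6, 5],
  ],
)

```text
time_s: 31.65
eef_pos: [0.487, 0.1045, 0.1402]
tcp_rot: [[-0.001, 0.362, 0.932], [0.001, 0.932, -0.362], [-1.0, 0.0, -0.001]]
ft_force: [1.2, 0.6, -5.1]
gripper_width: 0.0583
```

Emit:
servo_tool(
  targets=[
    [0, 0, 0, 0, 5],
    [0, 0, 0, 0, 5],
    [0, 0, 0, 0, 5],
    [0, 0, 0, 0, 5],
  ],
)

```text
time_s: 32.05
eef_pos: [0.4862, 0.1074, 0.1399]
tcp_rot: [[-0.001, 0.358, 0.934], [0.0, 0.934, -0.358], [-1.0, 0.0, -0.001]]
ft_force: [0.8, 0.1, -4.4]
gripper_width: 0.0581
```

Run:
```python
from h import *; from mark import *
s,R=avg(4); p=save('wrist','w14'); held(p,'plate',s,R)
wps([(.490,.102,.0147,68.8)],3)
```

```text
avg [486.6 107.1 140.1] sd [0.2 0.2 0.1] yaw 68.97 tilt [-0.0005  0.0004] w 58.4 f [-0.1  0.6 -4.7] q7 1.10 t 32.2
plate [(0.7, [316.0, 318.0], 47430)]
  held top in tool 44722 [-16.8   0.3  -7.1] rect [ 0.3 -0.3] [ 60.1 100.1] 0.2
avg [487.1 106.2 140.2] sd [0.  0.1 0. ] yaw 68.86 tilt [-0.      0.0001] w 58.4 f [ 0.1 -0.5 -4.6] q7 1.10 t 32.5
   t [12.55, -0.29, 0.42] spin 0.1 rel 57
```

View pics/w14.png

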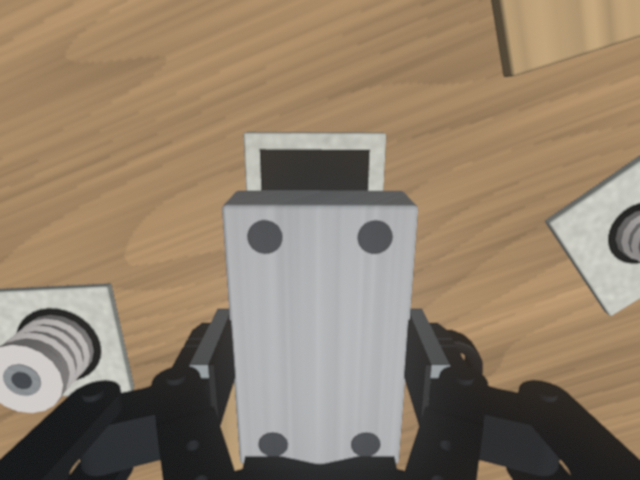

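Emit:
servo_tool(
  targets=[
    [3, -0.29, 0.42, 0, 5],
    [7, -0.29, 0.42, 0, 5],
    [9.5, -0.29, 0.42, 0, 5],
    [11, -0.29, 0.42, 0, 5],
    [11.7, -0.29, 0.42, 0, 5],
    [11.7, -0.29, 0.42, 0, 5],
    [11.7, -0.29, 0.42, 0, 5],
  ],
)

```text
time_s: 33.2
eef_pos: [0.4909, 0.1019, 0.0239]
tcp_rot: [[0.002, 0.361, 0.932], [0.0, 0.932, -0.361], [-1.0, 0.001, 0.001]]
ft_force: [-0.5, -0.0, -4.0]
gripper_width: 0.0583
```

Run:
```python
from h import *; from mark import *
wps([(.490,.102,.0147,68.8)],6)
```

```text
avg [490.8 102.   24.1] sd [0.2 0.  0.1] yaw 68.84 tilt [0.0017 0.0008] w 58.3 f [ 0.3 -0.3 -4.7] q7 1.24 t 33.5
   t [0.94, -0.03, -0.08] spin 0.0 rel 57
```

Emit:
servo_tool(
  targets=[
    [0.4, -0.02, -0.05, 0, 5],
    [0.6, -0.02, -0.05, 0, 5],
    [0.75, -0.02, -0.05, 0, 5],
    [0.87, -0.02, -0.05, 0, 5],
    [0.87, -0.02, -0.05, 0, 5],
  ],
)

```text
time_s: 34.0
eef_pos: [0.4893, 0.1017, 0.0148]
tcp_rot: [[-0.001, 0.361, 0.933], [0.0, 0.933, -0.361], [-1.0, 0.0, -0.001]]
ft_force: [-2.3, -0.0, 1.7]
gripper_width: 0.0581
```

Run:
```python
from h import *; from mark import *
wps([(.490,.102,.0147,68.8)],3)
```

```text
avg [489.4 101.7  14.8] sd [0. 0. 0.] yaw 68.83 tilt [-0.0005  0.0004] w 58.4 f [-3.1 -0.4  3.1] q7 1.25 t 34.1
   t [0.01, 0.05, 0.05] spin 0.0 rel 57
```

Touching softly; release and back off.

Emit:
servo_tool(
  targets=[
    [0, 0.04, 0.05, 0, 5],
    [0, 0.04, 0.05, 0, 5],
    [0, 0.04, 0.05, 0, 7],
    [0, 0.04, 0.05, 0, 8.5],
    [0, 0.04, 0.05, 0, 8.5],
  ],
)

```text
time_s: 34.65
eef_pos: [0.4909, 0.1021, 0.0146]
tcp_rot: [[0.001, 0.361, 0.933], [0.0, 0.933, -0.361], [-1.0, 0.001, 0.001]]
ft_force: [-0.6, 0.2, -0.2]
gripper_width: 0.0855
```

Emit:
servo_tool(
  targets=[
    [-2, 0, 0, 0, 8.5],
    [-6, 0, 0, 0, 8.5],
    [-11, 0, 0, 0, 8.5],
    [-16, 0, 0, 0, 8.5],
    [-21, 0, 0, 0, 8.5],
    [-22, 0, 0, 0, 8.5],
    [-22, 0, 0, 0, 8.5],
    [-22, 0, 0, 0, 8.5],
  ],
)

```text
time_s: 35.45
eef_pos: [0.4893, 0.1019, 0.2332]
tcp_rot: [[-0.002, 0.361, 0.933], [-0.0, 0.933, -0.361], [-1.0, -0.001, -0.002]]
ft_force: [0.8, 0.1, -0.8]
gripper_width: 0.0852
```

Run:
```python
from h import *; from mark import *
avg(4)
p=save('wrist','w15'); parttop(p,'plate',.032); q=parttop(p,'hex_support',.049)
o=imaging.outline_of(p,'tile_plate'); m=o[0]['mask']; v,u=np.nonzero(m); print(cv2.minAreaRect((onplane(p,np.c_[u,v].astype(float),.008)[:,:2]*1000).astype(np.float32)))
wps([(.637,.0245,.25,80)],1)
```

```text
avg [489.  101.7 232.6] sd [0.1 0.  0.1] yaw 68.83 tilt [-0.0035 -0.0016] w 85.1 f [-0.6 -0.1 -0.4] q7 1.03 t 35.6
plate [(0.75, [386.0, 25.0], 2177), (0.55, [195.0, 323.0], 8821), (0.42, [186.0, 565.0], 8184)]
no top [1.74356302 7.21958678 8.62032965]
hex_support [(0.82, [380.0, 302.0], 4323)]
  part top n 3151 mean [636.5  26.7  48.3] rect [638.   26.3] [58.9 65.8] 32.2 circ [637.9  25.7] 33.4
((488.6910400390625, 102.93540954589844), (90.66706848144531, 129.2245635986328), 68.24040985107422)
avg [490.  101.8 234.1] sd [0. 0. 0.] yaw 68.83 tilt [-0.0008 -0.0004] w 84.9 f [-0.   0.6  0.4] q7 1.03 t 35.9
   t [-1.6, -1.9, 16.5] spin -11.2 rel 78
```

View pics/w15.png

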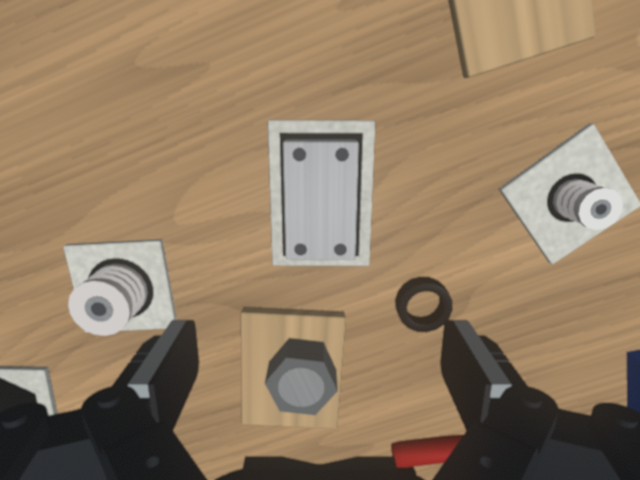

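Emit:
servo_tool(
  targets=[
    [0, -0.4, 4, 8, 8.5],
    [0, -0.8, 8, 16, 8.5],
    [0, -1.3, 12.3, 24, 8.5],
    [0, -1.8, 16.5, 32, 8.5],
    [0, -1.8, 16.5, 36.6, 8.5],
    [0, -1.8, 16.5, 36.6, 8.5],
    [0, -1.8, 16.5, 36.6, 8.5],
    [0, -1.8, 16.5, 36.6, 8.5],
  ],
)

```text
time_s: 36.7
eef_pos: [0.637, 0.0264, 0.2346]
tcp_rot: [[-0.0, 0.845, 0.535], [0.001, 0.535, -0.845], [-1.0, 0.0, -0.001]]
ft_force: [-0.1, 0.4, -0.2]
gripper_width: 0.0851
```

```bash
cat >> mark.py <<'E'
from scipy.optimize import minimize
def hexfit(W,flat):  # W boundary pts mm; fit hexagon, across flats free; returns centre, corner angle
    W=np.asarray(W,float)
    def sd(p,W):
        d=W-p[:2]; a=np.radians(p[2]+30+60*np.arange(6)); return (d@np.array([np.cos(a),np.sin(a)])).max(1)-p[3]/2
    best=None
    for a0 in (0,15,30,45):
        r=minimize(lambda p:np.abs(sd(p,W)).sum(),[*W.mean(0),a0,flat],method='Nelder-Mead',options=dict(maxiter=4000,xatol=1e-3,fatol=1e-3))
        if best is None or r.fun<best.fun: best=r
    p=best.x; print('  hexfit cen',np.round(p[:2],2),'corner axis %.2f'%(p[2]%60),'AF %.1f'%p[3],'res %.2f'%(best.fun/len(W))); return p
def hextop(p,z=.049):
    Q=parttop(p,'hex_support',z,.003)
    h=cv2.convexHull(Q[:,:2].astype(np.float32))[:,0]; L=np.r_[h,h[:1]]
    B=np.vstack([L[i]+(L[i+1]-L[i])*np.arange(0,1,1/max(1,np.linalg.norm(L[i+1]-L[i])))[:,None] for i in range(len(h))]); return hexfit(B,58)
E
python3 - <<'E'
from h import *; from mark import *
avg(4); p=save('wrist','w16'); hextop(p); p=save('top','t16')
wps([(.6375,.025,.03,32.2)],3)
E
```

```text
avg [637.1  26.2 234.8] sd [0.1 0.1 0.1] yaw 32.33 tilt [0.0002 0.001 ] w 85.0 f [-0.2 -0.  -0.2] q7 0.74 t 36.9
hex_support [(0.79, [205.0, 316.0], 4988)]
  part top n 4546 mean [638.1  26.8  48.5] rect [638.3  26.3] [58.2 66.1] 31.8 circ [638.8  26. ] 33.6
  hexfit cen [638.6   26.09] corner axis 1.12 AF 58.1 res 0.11
avg [637.5  25.6 234.6] sd [0. 0. 0.] yaw 32.25 tilt [0.0002 0.0003] w 85.4 f [-0.4  0.2  0.7] q7 0.74 t 37.2
   t [20.46, -0.04, 0.06] spin 0.0 rel 30
```

View pics/w16.png

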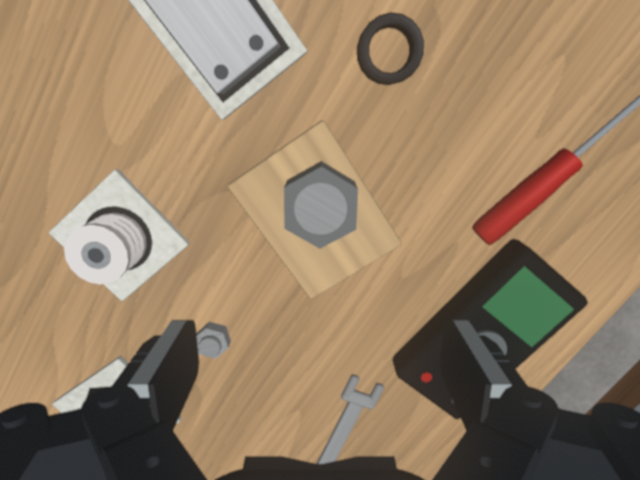

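Emit:
servo_tool(
  targets=[
    [5, 0, 0.05, 0.5, 8.5],
    [10, 0, 0.05, 0.5, 8.5],
    [15, 0, 0.05, 0.5, 8.5],
    [19, 0, 0.05, 0.5, 8.5],
    [20.6, 0, 0.05, 0.5, 8.5],
    [21.4, 0, 0.05, 0.5, 8.5],
    [21.4, 0, 0.05, 0.5, 8.5],
    [21.4, 0, 0.05, 0.5, 8.5],
  ],
)

```text
time_s: 38.0
eef_pos: [0.6395, 0.0249, 0.0225]
tcp_rot: [[0.004, 0.851, 0.526], [0.0, 0.526, -0.851], [-1.0, 0.003, 0.002]]
ft_force: [-0.1, -1.2, 0.8]
gripper_width: 0.0846
```

Emit:
servo_tool(
  targets=[
    [0, 0, 0, 0, 7],
    [0, 0, 0, 0, 6.2],
    [0, 0, 0, 0, 5],
    [0, 0, 0, 0, 5],
    [0, 0, 0, 0, 5],
    [0, 0, 0, 0, 5],
  ],
)

```text
time_s: 38.6
eef_pos: [0.639, 0.0253, 0.0222]
tcp_rot: [[0.003, 0.85, 0.526], [0.001, 0.526, -0.85], [-1.0, 0.003, 0.001]]
ft_force: [-0.3, 0.5, 6.2]
gripper_width: 0.0568
```

Run:
```python
from h import *; from mark import *
s,R=avg(4); p=save('wrist','w17'); held(p,'hex_support',s,R); print(yaw(R)); hextop(p)
wps([(.581,-.2855,.25,7.5)],3)
```

```text
avg [639.   25.3  22.2] sd [0. 0. 0.] yaw 31.74 tilt [0.0026 0.0008] w 56.8 f [-0.9  0.1  6.7] q7 0.87 t 38.8
hex_support [(0.72, [346.0, 319.0], 30470)]
  held top in tool 24971 [-26.4   0.2  -2.6] rect [ 0.3 -0.4] [67.5 58.3] 89.7
31.736542374383443
hex_support [(0.72, [346.0, 319.0], 30470)]
  part top n 25137 mean [637.7  27.7  48.6] rect [639.   25.7] [58.3 67.5] 32.0 circ [638.8  25.6] 33.8
  hexfit cen [638.96  25.71] corner axis 1.24 AF 59.0 res 0.23
avg [639.   25.3  22.2] sd [0. 0. 0.] yaw 31.74 tilt [0.0026 0.0007] w 57.1 f [-1.1  0.1  6.4] q7 0.87 t 39.1
   t [-22.82, -21.22, 23.4] spin 24.2 rel 34
```

View pics/w17.png

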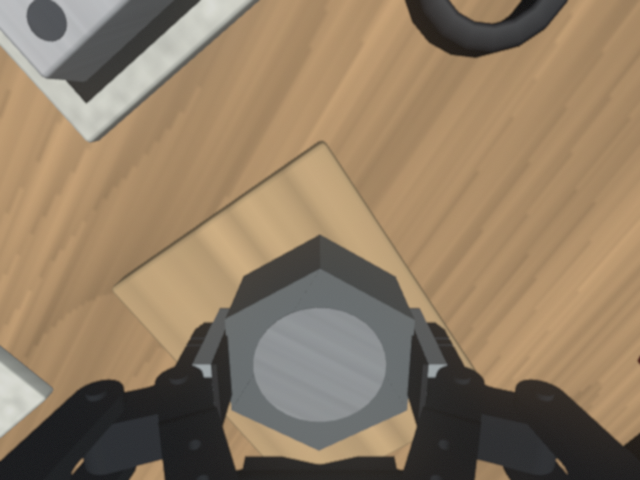

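Emit:
servo_tool(
  targets=[
    [-1.5, 0, 0, 0, 5],
    [-5.5, 0, 0, 0, 5],
    [-10, 0, 0, 0, 5],
    [-15, -2, 2.5, 3, 5],
    [-19, -5, 5.5, 6, 5],
    [-21, -8, 9, 10, 5],
    [-21, -11.3, 12.5, 14, 5],
    [-21, -14.6, 16, 18, 5],
  ],
)

```text
time_s: 39.9
eef_pos: [0.5999, -0.1782, 0.2326]
tcp_rot: [[0.003, 0.972, 0.236], [0.0, 0.236, -0.972], [-1.0, 0.003, 0.001]]
ft_force: [1.1, -0.4, -1.9]
gripper_width: 0.0573
```

Emit:
servo_tool(
  targets=[
    [0, -1.9, 4.5, 3, 5],
    [0, -3.5, 8.2, 6, 5],
    [0, -3.5, 8.2, 6, 5],
    [0, -3.5, 8.2, 6, 5],
    [0, -3.5, 8.2, 6, 5],
  ],
)

```text
time_s: 40.4
eef_pos: [0.5859, -0.2629, 0.2301]
tcp_rot: [[-0.0, 0.991, 0.137], [0.002, 0.137, -0.991], [-1.0, 0.0, -0.002]]
ft_force: [-0.6, 0.3, -2.2]
gripper_width: 0.0565
```

Run:
```python
from h import *; from mark import *
s,R=avg(4); p=save('wrist','w18'); held(p,'hex_support',s,R); c=marks(p,'tile_hex'); print('mark in tool',np.round(R.T@(np.r_[c,.008]-s)*1000,1))
wps([(.581,-.2855,.0152,7.75)],3)
```

```text
avg [ 586.1 -262.7  230. ] sd [0.1 0.2 0. ] yaw 7.91 tilt [-0.0002  0.0011] w 57.3 f [ 0. -0. -2.] q7 0.85 t 40.6
hex_support [(0.86, [347.0, 318.0], 30598)]
  held top in tool 25007 [-26.4  -0.1  -2.3] rect [-0.1 -0.1] [66.9 59.2] 30.0
tile_hex [(0.82, [208.0, 305.0], 8920)]
  mark [ 580.2 -283.2] A 3692 rect [ 579.8 -280.5] [66.9 68.6] 7.7
mark in tool [222.   -8.7  19.7]
avg [ 585.6 -264.3  230.2] sd [0.  0.1 0. ] yaw 7.77 tilt [-0.0001  0.0001] w 56.8 f [-0.2  0.3 -1.9] q7 0.85 t 40.9
   t [21.5, -0.74, 2.04] spin 0.0 rel 34
```

View pics/w18.png

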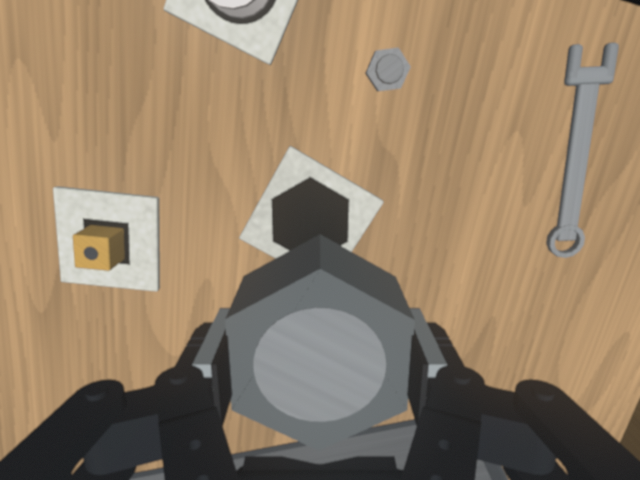

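Emit:
servo_tool(
  targets=[
    [1, -0.76, 2.0, 0, 5],
    [6, -0.76, 2.0, 0, 5],
    [11, -0.76, 2.0, 0, 5],
    [16, -0.76, 2.0, 0, 5],
    [19.5, -0.76, 2.0, 0, 5],
    [20.6, -0.76, 2.0, 0, 5],
    [20.6, -0.76, 2.0, 0, 5],
    [20.6, -0.76, 2.0, 0, 5],
  ],
)

```text
time_s: 41.7
eef_pos: [0.582, -0.2867, 0.0261]
tcp_rot: [[0.003, 0.991, 0.134], [-0.002, 0.134, -0.991], [-1.0, 0.003, 0.002]]
ft_force: [0.5, 1.2, -1.4]
gripper_width: 0.0568
```

Run:
```python
from h import *; from mark import *
wps([(.5808,-.2852,.0152,7.75)],8)
```

```text
avg [ 581.7 -286.1   25.9] sd [0.5 0.4 0.7] yaw 7.74 tilt [ 0.0028 -0.001 ] w 57.2 f [ 0.1  0.1 -1.9] q7 1.03 t 42.1
   t [1.07, -0.08, -0.1] spin -0.0 rel 34
```

Emit:
servo_tool(
  targets=[
    [0.5, -0.05, -0.05, 0, 5],
    [0.7, -0.05, -0.05, 0, 5],
    [0.85, -0.05, -0.05, 0, 5],
    [0.97, -0.05, -0.05, 0, 5],
    [0.97, -0.05, -0.05, 0, 5],
  ],
)

```text
time_s: 42.6
eef_pos: [0.5798, -0.2848, 0.0153]
tcp_rot: [[-0.001, 0.991, 0.135], [0.002, 0.135, -0.991], [-1.0, -0.0, -0.002]]
ft_force: [-3.0, 2.4, 5.5]
gripper_width: 0.057
```

Run:
```python
from h import *; from mark import *
wps([(.5808,-.2852,.0152,7.75)],4)
```

```text
avg [ 579.8 -284.8   15.2] sd [0. 0. 0.] yaw 7.73 tilt [-0.0005  0.0015] w 57.0 f [-2.8  2.6  5.9] q7 1.04 t 42.8
   t [0.0, 0.1, 0.05] spin -0.0 rel 34
```

Emit:
servo_tool(
  targets=[
    [-0.04, 0.09, 0.05, 0, 5],
    [-0.04, 0.09, 0.05, 0, 5],
    [-0.04, 0.09, 0.05, 0, 7],
    [-0.04, 0.09, 0.05, 0, 8.5],
    [-0.04, 0.09, 0.05, 0, 8.5],
  ],
)

```text
time_s: 43.3
eef_pos: [0.5814, -0.2857, 0.0148]
tcp_rot: [[0.001, 0.991, 0.135], [-0.001, 0.135, -0.991], [-1.0, 0.0, 0.001]]
ft_force: [-0.2, 0.5, 0.2]
gripper_width: 0.0851
```

Emit:
servo_tool(
  targets=[
    [-2, 0, 0, 0, 8.5],
    [-6, 0, 0, 0, 8.5],
    [-11, 0, 0, 0, 8.5],
    [-16, 0, 0, 0, 8.5],
    [-21, 0, 0, 0, 8.5],
    [-22, 0, 0, 0, 8.5],
    [-22, 0, 0, 0, 8.5],
    [-22, 0, 0, 0, 8.5],
  ],
)

```text
time_s: 44.1
eef_pos: [0.5806, -0.2847, 0.2334]
tcp_rot: [[-0.002, 0.991, 0.135], [0.001, 0.135, -0.991], [-1.0, -0.002, -0.002]]
ft_force: [-0.4, 0.8, -0.3]
gripper_width: 0.0853
```

Run:
```python
from h import *; from mark import *
avg(4)
p=save('wrist','w20'); hextop(p,.042); o=imaging.outline_of(p,'tile_hex')
for x in o[:1]:
    v,u=np.nonzero(x['mask']); print(x['conf'],cv2.minAreaRect((onplane(p,np.c_[u,v].astype(float),.008)[:,:2]*1000).astype(np.float32)))
st()
```

```text
avg [ 580.3 -284.7  232.7] sd [0.1 0.1 0.1] yaw 7.74 tilt [-0.0034  0.0015] w 85.0 f [-0.1 -0.1 -0.1] q7 0.88 t 44.3
hex_support [(0.77, [204.0, 319.0], 4769), (0.23, [164.0, 311.0], 6576)]
  part top n 4379 mean [ 580.7 -283.8   41.5] rect [ 580.9 -284.4] [57.7 65.9] 6.2 circ [ 580.6 -284.5] 33.0
  hexfit cen [ 580.79 -284.67] corner axis 37.24 AF 57.8 res 0.15
0.86 ((581.131103515625, -283.4025573730469), (95.88275909423828, 96.55358123779297), 67.67630004882812)
t 44.45 tcp [ 0.5808 -0.2853  0.2339] 
 [[-1.600e-03  9.909e-01  1.344e-01]
 [ 4.000e-04  1.344e-01 -9.909e-01]
 [-1.000e+00 -1.500e-03 -6.000e-04]] q [-0.16   0.517  0.809  1.636 -0.399  1.164  0.88 ] f [-0.34  0.2  -0.06] w 0.085
```

View pics/w20.png

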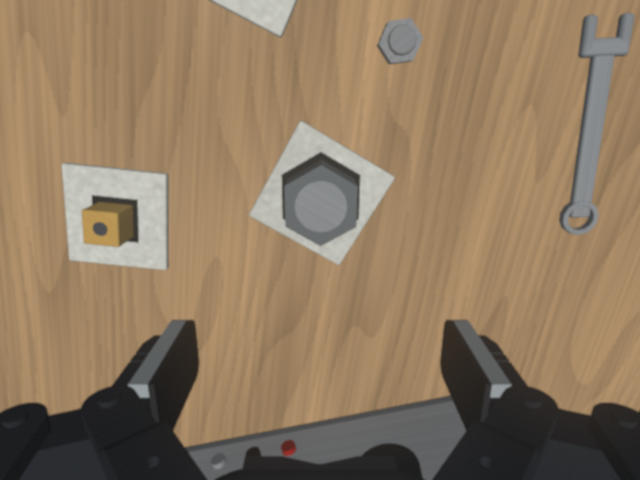

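Run:
```python
from h import *; from mark import *
ref=dict(square_contact=(.038,[401.7,-330.6]),large_insulator=(.048,[503.4,-106.5]),small_insulator=(.048,[569.4,307.0]),plate=(.032,[489.5,101.6]))
p=save('top','t20')
for k,(z,m) in ref.items(): parttop(p,k,z); print('    mark',m)
p=save('side','s20')
for k,(z,m) in ref.items(): parttop(p,k,z)
```

```text
square_contact []
    mark [401.7, -330.6]
large_insulator [(0.63, [256.0, 368.0], 546), (0.44, [215.0, 444.0], 695), (0.37, [222.0, 170.0], 1607)]
  part top n 504 mean [ 503.3 -107.1   48.2] rect [ 503.1 -107. ] [49.2 49. ] 1.4 circ [ 502.8 -107.7] 25.7
    mark [503.4, -106.5]
small_insulator [(0.78, [213.0, 163.0], 319)]
  part top n 226 mean [568.8 305.8  48.3] rect [568.3 305.9] [31.8 33.1] 1.0 circ [569.1 306.5] 17.3
    mark [569.4, 307.0]
plate [(0.85, [255.0, 266.0], 1597)]
  part top n 1470 mean [488.4 100.4  32.3] rect [488.8 100.4] [60.4 99.6] 69.2 circ [488.9  99.9] 56.4
    mark [489.5, 101.6]
square_contact []
large_insulator [(0.87, [292.0, 323.0], 811), (0.47, [157.0, 313.0], 820)]
  part top n 480 mean [ 505.2 -109.2   46.7] rect [ 504.9 -107.5] [54.6 49.7] 78.5 circ [ 505.  -107.9] 27.7
small_insulator [(0.51, [144.0, 314.0], 279)]
  part top n 117 mean [571.9 304.3  46.6] rect [571.5 304.2] [34.4 30.6] 79.9 circ [571.3 303.9] 19.3
plate [(0.65, [215.0, 295.0], 1343)]
  part top n 965 mean [491.2  98.1  30.4] rect [491.3  98.6] [ 65.6 100.2] 69.1 circ [492.4  99.6] 57.1
```

View pics/t20.png

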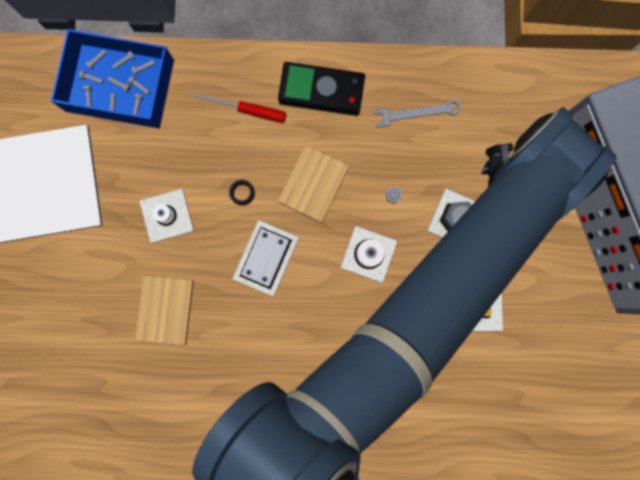

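View pics/s20.png

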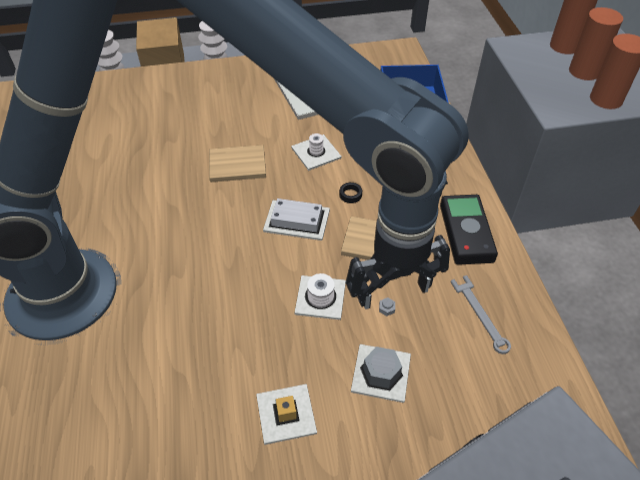

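Run:
```python
from h import *
s=manip.observe(); print(np.abs(s['qd']).max(), s['time_s']); print(manip.sign_off())
```

```text
0.0012694705324631209 44.95
the job is handed in; nothing more can be done
None
```

I took both piles apart and stood all five parts upright on their matching tiles. The job was handed in at 45 s of the 131 s allowed, with the gripper open and about 0.2 m clear above the hex tile.

Offset of each part's centre from the centre of its mark:

| Part | Top camera | Wrist camera |
|---|---|---|
| Square contact | 0.4 mm | 1.1 mm |
| Large insulator | 0.6 mm | 0.4 mm |
| Small insulator | 1.2 mm | 0.6 mm |
| Plate | 1.4 mm | looks centred, not measured |
| Hex support | hidden by the arm | within about 1 mm |

- **Alignment:** the plate, square contact and hex support were within about 0.5° of their marks.
- **Set-downs:** each part was lowered until the wrist force showed light contact, 13 N at most, before I opened the gripper.

These checks were incomplete or disagreed:
- **Plate:** the wrist network found the wrong object in its last check. I relied on the top and side cameras and on the picture.
- **Hex support:** the mark was partly covered by the part when I looked with the wrist camera. The offset compares against the mark measured before placing.
- **Square contact:** the network did not find it in the last top and side views, where the arm blocked the top camera. The side picture shows it standing on its mark.
- **Cameras:** they disagree with each other by 1–3 mm, so I judged each part against its mark within the same camera. The side camera's last readings put the small insulator about 2 mm and the plate about 3 mm from their marks, more than the top camera's. I trusted it less because its slanted view also catches the parts' sides.

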